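File the returned door mirrors in the stock tray

ROBOT

A 6-joint arm with a two-finger parallel gripper is mounted at the origin on the work surface. World frame = base frame: x ahead of the robot, y to its left, z up, the work surface at z = 0. Lengths are in m, angles in rad, forces in N, time in s.
With the tool pointing down it reaches from about 0.375 to 0.825 m from the base axis. Payload 5.5 kg.
Tool frame: the origin (TCP) lies midway between the tips of the shut fingers; the grasp point (between the pads) lies 19 mm behind it; z points along the fingers, y is the direction in which the jaws open and shut (so a half turn about z gives the same grasp; the last joint's range is limited). The gripper opens to 85 mm and grips with 20 to 120 N. Pads are 22 mm wide; open, the fingers measure 114 mm over their backs; the gripper's body (76 mm by 85 mm) begins 54 mm behind the grasp point. The pads swing forward as they close: fully open they stand 13 mm farther back than shut.
Start: joints at [1.205, 0.314, -0.047, 1.21, 0, 1.571], TCP at [0.215, 0.56, 0.231] pointing down, gripper open.
Joint ranges: [-2.67, 2.67], [-0.69, 1.73], [-1.03, 1.25], [-2.08, 2.16], [-1.42, 1.45], [-3.14, 3.14]. Speed limits (rad/s): [2.39, 2.39, 3.01, 3.14, 3.14, 3.14].

INTERFACE

Orientations are given as a unit quaternion [w, x, y, z].
In Python, from station import env, grab_frame, camera_params gives the robot as it stands.
- The arm moves only by the tool arm_command, never from a script. Its argument "series" is a list of rows, each a list of 5 numbers: the finger opening in mm, from 0 to 85.4, then the shift along the tool's x, y, z in mm, then the turn about the tool's z in degrees. In form: [[fingers, tx, ty, tz, roll], ...]. A call has 1 to 20 rows; each row shifts and turns the commanded pose from where the row before left it, along the tool's axes as they then stand; what a row does not reach is not made up. A row lasts 1/8 s, in which the tool goes at most 62.5 mm and 10.7 degrees, less where a joint would pass 70% of its speed; a pose out of reach is approached as far as the arm can. A call with a gripper value outside its range is refused whole. The fingers move at their own pace and stop on an object; "squeeze" is the grip in N (left out, the last holds). Time passes only in rows, so rows that do not move let the fingers close. It gives the time, the measured TCP pose, the force and the opening at its end, in the units of the state.
- env.read_state(): the state, without advancing time (a new reading comes with each control period).
- grab_frame(name): name is "scene" or "top" or "wrist"; returns the picture (420x560x3 uint8, red, green, blue); there is no depth.
- camera_params(name): a dict with "intrinsics" (3x3 intrinsics, pixels), "pose" (4x4, takes a point from camera to world coordinates). Camera axes: x right, y up, looking along -z (the intrinsics and any distortion apply to the point x, -y, -z); pixel columns grow to the right and rows downward; lengths in m; the calibration is good to about 2 mm. A picture is of the moment at which its call begins: read the wrist's pose just before it. camera_params takes no time and is no camera call; for the wrist camera it gives the pose at the moment of the call.
- env.job_done(): hands the job in, once; it reports no verdict.
The state is a dict: "clock": time; "joint_pos": joint angles; "joint_velocities": joint speeds; "effort": joint torques, N m; "tool_pos": TCP position; "ee_rot": TCP orientation; "contact_force": force on the tool from outside, world axes, zero at the start; "torque": the same for the moment, N m; "gripper_width": finger opening in m.
Only numpy, scipy, OpenCV 4.12 (cv2) and the standard library are available. Lean on these libraries where they do the work, as an engineer would, in place of code of your own. Each camera call takes 0.05 s, during which the arm holds its last target. There are 200 camera calls.

TASK

File the returned door mirrors (black, white, red, blue: those that are there) in the blue stock tray: hold in the follower's red thumb release and draw it back to make room, then let each mirror swing head down and set it gently, not dropped, upright on its head on the tray floor, arm up and glass towards the end plate like the grey one already filed. When all stand in the row, with the release held in slide the follower up close against the last mirror and let it click locked; leave the other things on the bench where they are.

Things in the scene. Friction and masses are not known exactly. Their poses are not given: they have to be found in the camera images.
- tray: blue stock tray, fixed to the bench. Origin: on the bench under its channel's middle; +x along the channel to the end plate, z up. Channel floor 6 mm up, 124 mm wide (y = -62 to 62 mm) between 50 mm high walls; end plate's inner face at x = 140 mm, 85 mm high. A rail runs along x outside the -y wall at y = -100 mm, top 73 mm up
- tray_end (a point): foot of the end plate's inner face, on the channel floor (tray x = 140, y = 0, z = 6 mm)
- follower (a joint): place of the follower along its rail, in m: the clear length of channel between its plate and the end plate; 0 to 0.275, grows as it is drawn back (to tray -x). A spring pin between rail teeth 7 mm apart locks it (1 mm play) at 0.0315 + k x 0.007; with the release held in it runs with 1 to 2 N
- follower_face (a point): middle of the face of the follower's plate that looks at the end plate, on the channel's centre line (axes as the tray's). The plate is 104 mm wide, spans 10 to 72 mm above the bench and hangs on an arm from a black carriage on the rail
- follower_grip (a point): where to pinch the follower (105 mm above the bench, 50 mm behind the plate's face): centre of its upright black block, 38 mm long (x), top 126 mm up, with the round red button (22 mm) in. Tray axes: block's flat inner side 14 mm to +y of this point, button's head 20 mm to -y when out, 14 mm when in. Pinch across y, one finger on the inner side, the other on the button
- release (a joint): travel of the red button, in m: 0 out, 0.006 fully in; the follower is free above 0.005. Sprung: 7 N to start, 10 N fully in. Let go, it springs out and the pin drops between two teeth, moving the follower up to 3 mm; if it stays part way out the pin rides on a tooth and is not locked: shift the follower a little
- stock: grey door mirror: head 75 (x) x 110 (y) x 42 mm (z), light glass on its +z face; a 14 mm arm leads from the middle of one long edge to a grey boss, a cylinder of 24 mm diameter, 26 mm long along y. Origin: head's centre; boss's centre at x = 100 mm. 0.25-0.5 kg, nearly all in the head: pinched across the boss's ends, a 45 N grip holds it level; eased by degrees (it starts at 20-28 N) to 6 N it swings head down. Stands filed in the tray, head down, by the end plate
- mirror_black: black door mirror: head 75 (x) x 110 (y) x 42 mm (z), light glass on its +z face; a 14 mm arm leads from the middle of one long edge to a grey boss, a cylinder of 24 mm diameter, 26 mm long along y. Origin: head's centre; boss's centre at x = 100 mm. 0.25-0.5 kg, nearly all in the head: pinched across the boss's ends, a 45 N grip holds it level; eased by degrees (it starts at 20-28 N) to 6 N it swings head down. Lies glass up, boss 21 mm above the bench; may be absent
- mirror_white: white door mirror: head 75 (x) x 110 (y) x 42 mm (z), light glass on its +z face; a 14 mm arm leads from the middle of one long edge to a grey boss, a cylinder of 24 mm diameter, 26 mm long along y. Origin: head's centre; boss's centre at x = 100 mm. 0.25-0.5 kg, nearly all in the head: pinched across the boss's ends, a 45 N grip holds it level; eased by degrees (it starts at 20-28 N) to 6 N it swings head down. Lies glass up, boss 21 mm above the bench; may be absent
- mirror_red: red door mirror: head 75 (x) x 110 (y) x 42 mm (z), light glass on its +z face; a 14 mm arm leads from the middle of one long edge to a grey boss, a cylinder of 24 mm diameter, 26 mm long along y. Origin: head's centre; boss's centre at x = 100 mm. 0.25-0.5 kg, nearly all in the head: pinched across the boss's ends, a 45 N grip holds it level; eased by degrees (it starts at 20-28 N) to 6 N it swings head down. Lies glass up, boss 21 mm above the bench; may be absent
- mirror_blue: blue door mirror: head 75 (x) x 110 (y) x 42 mm (z), light glass on its +z face; a 14 mm arm leads from the middle of one long edge to a grey boss, a cylinder of 24 mm diameter, 26 mm long along y. Origin: head's centre; boss's centre at x = 100 mm. 0.25-0.5 kg, nearly all in the head: pinched across the boss's ends, a 45 N grip holds it level; eased by degrees (it starts at 20-28 N) to 6 N it swings head down. Lies glass up, boss 21 mm above the bench; may be absent
- spanner: spanner 160 mm long lying on the bench, to be left alone; origin under its middle
- screwdriver: orange screwdriver 190 mm long, to be left alone; origin under its middle
- tape_roll: cardboard tape core, 96 mm across, 24 mm high, to be left alone; origin under its middle
- door_handle: silver car door handle 150 mm long, 25 mm high, to be left alone; origin under its middle
- lens: orange lamp lens 110 x 55 x 28 mm, to be left alone; origin under its middle
- plug: black cable plug 60 x 28 x 22 mm, to be left alone; origin under its middle
- mug: white mug, 80 mm across, 90 mm high, to be left alone; origin under its middle

How it is judged:
On the way, in this order (a step that is already met when the one before it is completed fails the run):
1. the follower is drawn back far enough for at least one more mirror (more than 85 mm clear) (value of joint follower above 0.085 m), for 0.2 s.
2. every coloured mirror that is there stands on its head in the tray between the follower and the end plate, arm up, glass towards the end plate (angle between each of mirror_black, mirror_white, mirror_red, mirror_blue's own x axis and vertical below 0.15 rad and z of tray_end in the frame of mirror_black above 0 m and y of mirror_black in the frame of tray between -0.02 and 0.02 m and z of mirror_black in the frame of tray between 0.03 and 0.052 m and x of each of mirror_black, mirror_white, mirror_red, mirror_blue in the frame of follower_face above 0 m and x of each of mirror_black, mirror_white, mirror_red, mirror_blue in the frame of tray below 0.14 m and z of tray_end in the frame of mirror_white above 0 m and y of mirror_white in the frame of tray between -0.02 and 0.02 m and z of mirror_white in the frame of tray between 0.03 and 0.052 m and z of tray_end in the frame of mirror_red above 0 m and y of mirror_red in the frame of tray between -0.02 and 0.02 m and z of mirror_red in the frame of tray between 0.03 and 0.052 m and z of tray_end in the frame of mirror_blue above 0 m and y of mirror_blue in the frame of tray between -0.02 and 0.02 m and z of mirror_blue in the frame of tray between 0.03 and 0.052 m), for 0.2 s.
At the end, for the whole second after the job is handed in: All mirrors, the grey one too, rest in the tray between follower and end plate, on its floor, arm up within 0.15 rad of vertical, within 20 mm of the centre line, glass towards the end plate; the follower's plate is within 13 mm of the last head; the release is out (all of step 2 and linear speed of each of mirror_black, mirror_white, mirror_red, mirror_blue, stock below 0.02 m/s and angle between stock's own x axis and vertical below 0.15 rad and z of tray_end in the frame of stock above 0 m and y of stock in the frame of tray between -0.02 and 0.02 m and z of stock in the frame of tray between 0.03 and 0.052 m and x of stock in the frame of follower_face above 0 m and x of stock in the frame of tray below 0.14 m and value of joint release below 0.0015 m and velocity of joint follower below 0.01 m/s and x of any of mirror_black, mirror_white, mirror_red, mirror_blue in the frame of follower_face below 0.034 m); the robot touches nothing.
It fails at once if a mirror is dropped into the tray from more than about 3 cm (falls faster than 0.6 m/s just above its floor) ((horizontal distance between mirror_black and tray below 0.13 m and height (world z) of mirror_black between 0.056 and 0.1 m and linear speed of mirror_black above 0.6 m/s) or (horizontal distance between mirror_white and tray below 0.13 m and height (world z) of mirror_white between 0.056 and 0.1 m and linear speed of mirror_white above 0.6 m/s) or (horizontal distance between mirror_red and tray below 0.13 m and height (world z) of mirror_red between 0.056 and 0.1 m and linear speed of mirror_red above 0.6 m/s) or (horizontal distance between mirror_blue and tray below 0.13 m and height (world z) of mirror_blue between 0.056 and 0.1 m and linear speed of mirror_blue above 0.6 m/s)).
It fails at once if another thing on the bench is shifted by more than 6 cm (distance of any of spanner, screwdriver, tape_roll, door_handle, lens, plug, mug from where it was at the start of the episode above 0.06 m).
Of mirror_black, mirror_white, mirror_red, mirror_blue only 3 to 4 are there at a start; the rules pass over those that are not, and their reading is None.
At some moment in a run one of mirror_black, mirror_white, mirror_red, mirror_blue may be knocked a few centimetres aside while the robot is not near it.
It also fails if it takes over 210 s, if anything falls off the work surface, if the arm or the gripper's body presses on something with over 40 N, if the wrist force passes 120 N, or if a joint passes its speed limit or range.

## Working session

There is one attempt and no reset: what is moved stays moved. The work goes in short steps, Python scripts to look and compute and a tool call to move; the robot and the scene stay as the last step left them, time stands still between calls to the robot, and variables do not carry over. Pictures are saved under pics/ and viewed, about 12 in all and at most 16, crops included, and the job is handed in when it is done.

Besides the shell and the picture viewer there is one more tool, called after "Request:" by a JSON object that holds its "fn" and its "kwargs", one argument or row to a line. arm_command: Moves the arm, as the interface text tells. Its arguments: {"type":"object","properties":{"series":{"type":"array"},"squeeze":{"type":"number"}},"required":["series"]}

```bash
ls; mkdir -p pics; python3 - <<'E'
from station import env, grab_frame, camera_params
import cv2, numpy as np
np.set_printoptions(precision=4,suppress=True)
print(env.read_state())
for n in ("scene","top"):
    f=grab_frame(n); cv2.imwrite(f"pics/{n}0.png",f[:,:,::-1])
    p=camera_params(n); print(n,p)
print(camera_params("wrist"))
E
```

```text
pics
{'clock': 0.0, 'joint_pos': array([ 1.205 ,  0.3142, -0.0481,  1.2102, -0.    ,  1.5708]), 'joint_velocities': array([ 0.0004, -0.0011, -0.0003, -0.0008,  0.0009, -0.0015]), 'effort': array([  0.0001, -53.9584,  33.9754,   0.0192,   0.    ,   0.    ]), 'tool_pos': array([0.2144, 0.5597, 0.2304]), 'ee_rot': array([-0.0001,  0.1819,  0.9833, -0.0009]), 'contact_force': array([-0.2548,  0.4612,  0.5679]), 'torque': array([0.0105, 0.0487, 0.047 ]), 'gripper_width': 0.08520769382283469}
scene {'intrinsics': array([[546.6383,   0.    , 267.5202],
       [  0.    , 546.6383, 207.4843],
       [  0.    ,   0.    ,   1.    ]]), 'pose': array([[-0.4252, -0.5772,  0.6972,  1.5129],
       [ 0.9051, -0.2678,  0.3303,  0.4335],
       [-0.0039,  0.7714,  0.6363,  0.953 ],
       [ 0.    ,  0.    ,  0.    ,  1.    ]])}
top {'intrinsics': array([[419.6672,   0.    , 288.4534],
       [  0.    , 419.6672, 208.5468],
       [  0.    ,   0.    ,   1.    ]]), 'pose': array([[ 0.0284,  0.9968, -0.0748,  0.4566],
       [-0.9996,  0.0284, -0.0011, -0.0132],
       [ 0.001 ,  0.0748,  0.9972,  1.3562],
       [ 0.    ,  0.    ,  0.    ,  1.    ]])}
{'intrinsics': array([[291.836 ,   0.    , 279.587 ],
       [  0.    , 291.836 , 210.0492],
       [  0.    ,   0.    ,   1.    ]]), 'pose': array([[ 0.3564, -0.8881, -0.2904,  0.1394],
       [ 0.9343,  0.3384,  0.112 ,  0.5875],
       [-0.0012, -0.3113,  0.9503,  0.3736],
       [ 0.    ,  0.    ,  0.    ,  1.    ]])}
```

View pics/top0.png

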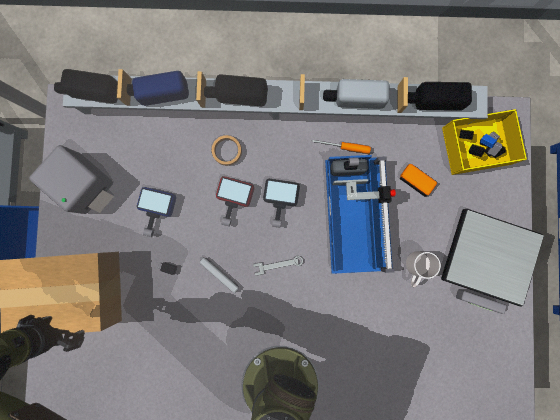

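View pics/scene0.png

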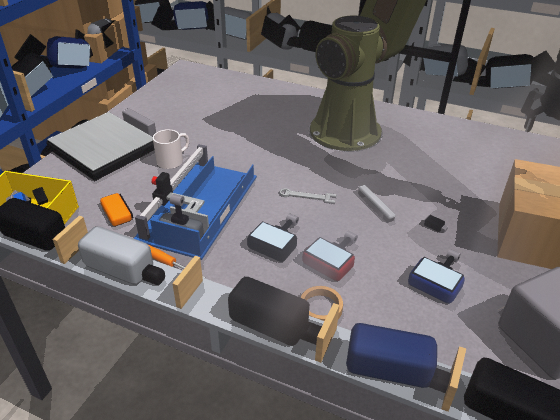

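The top view shows black (281,193), red (234,192) and blue (155,203), with no white. The tray's end plate is at the far end (345,157) and the follower block with the red button is at (385,195). I'll segment the glass faces and enlarge the tray.

```bash
cat > h.py <<'E'
from station import env, grab_frame, camera_params
import cv2, numpy as np
np.set_printoptions(precision=4,suppress=True)
def p2w(p,uv,z):
    K,T=p["intrinsics"],p["pose"]; d=np.linalg.inv(K)@np.array([uv[0],uv[1],1.]); d=T[:3,:3]@(d*[1,-1,-1])
    o=T[:3,3]; return o+d*(z-o[2])/d[2]
def w2p(p,P):
    K,T=p["intrinsics"],p["pose"]; c=T[:3,:3].T@(np.asarray(P,float)-T[:3,3]); c=K@(c*[1,-1,-1]); return c[:2]/c[2]
def shot(n,name):
    p=camera_params(n); f=grab_frame(n); cv2.imwrite(f"pics/{name}.png",f[:,:,::-1]); return p,f
E
python3 - <<'E'
from h import *
f=cv2.imread("pics/top0.png"); p=camera_params("top")
hsv=cv2.cvtColor(f,cv2.COLOR_BGR2HSV)
m=((f.min(2)>165)).astype(np.uint8)
n,l,s,c=cv2.connectedComponentsWithStats(m)
for i in range(1,n):
    if s[i,4]>100 and 120<c[i][0]<420 and 130<c[i][1]<300:
        pts=np.argwhere(l==i)[:,::-1].astype(np.float32)
        r=cv2.minAreaRect(pts); b=np.array([p2w(p,q,.042) for q in cv2.boxPoints(r)])
        print(i,s[i],c[i],"ctr",p2w(p,c[i],.042)[:2],"\n",b[:,:2],np.linalg.norm(b[1]-b[0]),np.linalg.norm(b[2]-b[1]))
cv2.imwrite("pics/tray0.png",cv2.resize(f[140:285,310:440],None,fx=4,fy=4,interpolation=cv2.INTER_CUBIC))
E
```

```text
37 [218 179  32  24 500] [233.886 190.462] ctr [0.6074 0.1618] 
 [[0.5917 0.2116]
 [0.6458 0.1986]
 [0.6235 0.1118]
 [0.5696 0.1251]] 0.05559847903387297 0.08953339920013156
38 [266 181  31  21 499] [280.976  191.2826] ctr [0.609  0.0134] 
 [[ 0.5871  0.061 ]
 [ 0.6421  0.0544]
 [ 0.6309 -0.0344]
 [ 0.5759 -0.0275]] 0.05541201849311575 0.08949756971168987
41 [341 180  36  20 267] [357.1573 191.8015] ctr [ 0.6142 -0.2266] 
 [[ 0.6491 -0.1749]
 [ 0.6576 -0.2826]
 [ 0.5974 -0.2864]
 [ 0.589  -0.179 ]] 0.10809271720991838 0.060330152279207475
43 [138 190  32  23 502] [154.0219 200.9462] ctr [0.5671 0.4114] 
 [[0.5497 0.4609]
 [0.6044 0.4503]
 [0.5851 0.3626]
 [0.5306 0.3734]] 0.05561534447501265 0.08984495299044616
44 [383 203   9  66 264] [386.8485 235.4735] ctr [ 0.4796 -0.3216] 
 [[ 0.5807 -0.3044]
 [ 0.5822 -0.32  ]
 [ 0.3796 -0.3357]
 [ 0.3782 -0.3203]] 0.015708637422639803 0.20319416603902132
144 [200 259  37  33 227] [218.2996 275.3172] ctr [0.3413 0.2   ] 
 [[0.381  0.261 ]
 [0.3934 0.2507]
 [0.305  0.1428]
 [0.2927 0.1531]] 0.016126767260712105 0.13955172884071704
145 [254 259  44  15 191] [276.6492 264.6649] ctr [0.3792 0.02  ] 
 [[ 0.378   0.0908]
 [ 0.408  -0.0406]
 [ 0.3779 -0.0475]
 [ 0.3479  0.0837]] 0.13476170794139297 0.030916985243059098
```

View pics/tray0.png

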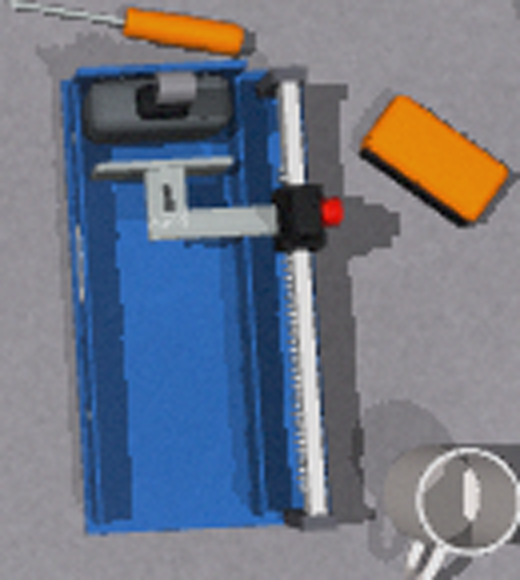

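Glass rectangles measure 55.5 x 89.5 mm on all three mirrors, so they agree. Next I'll estimate the tray and work out the first move.

```bash
cat >> h.py <<'E'
from scipy.spatial.transform import Rotation as Ro
def go(x,y,z,ang=None):
    """tool-frame shift (mm) and roll (deg) to bring TCP to x,y,z with tool x at world angle ang(deg)"""
    s=env.read_state(); q=s["ee_rot"]; R=Ro.from_quat([q[1],q[2],q[3],q[0]]).as_matrix()
    d=R.T@(np.array([x,y,z])-s["tool_pos"])*1000
    a=np.degrees(np.arctan2(R[1,0],R[0,0]))
    roll=None if ang is None else -((ang-a+180)%360-180)
    print("at",s["tool_pos"],"ang %.2f"%a,"tilt",R[:3,2],"q6 %.2f"%s["joint_pos"][5],"t %.1f"%s["clock"],"F",s["contact_force"],"w %.4f"%s["gripper_width"])
    print("-> shift",d.round(1),"roll",roll)
E
python3 - <<'E'
from h import *
p=camera_params("top")
f=lambda u,v,z:p2w(p,(310+u/4,140+v/4),z)[:2]
a,b=f(289,90,.073),f(317,512,.073); d=b-a; print("rail",a,b,"ang",np.degrees(np.arctan2(*(a-b)[::-1])))
a2,b2=f(63,80,.05),f(87,530,.05); print("wall",a2,b2,np.degrees(np.arctan2(*(a2-b2)[::-1])))
print("block",f(302,215,.126),"button",f(333,212,.105),"plateface top", f(95,168,.072),f(233,160,.072))
print("endplate top",f(80,67,.085),f(246,62,.085))
go(.42,-.24,.30,184)
E
```

```text
rail [ 0.7038 -0.2976] [ 0.3807 -0.3226] ang 4.426273195665933
wall [ 0.7112 -0.1248] [ 0.3605 -0.1509] 4.264413943738426
block [ 0.6007 -0.2965] button [ 0.6061 -0.3246] plateface top [ 0.639 -0.149] [ 0.6482 -0.2553]
endplate top [ 0.7148 -0.1346] [ 0.7223 -0.2617]
at [0.2144 0.5598 0.2305] ang 159.04 tilt [-0.0005 -0.0014 -1.    ] q6 1.57 t 0.1 F [-0.317   0.0872  0.7333] w 0.0857
-> shift [-478.1 -673.5  -68.4] roll -24.959971514319648
```

Request:
{"fn": "arm_command", "kwargs": {
  "series": [
    [85,-60,-10,-8,0],
    [85,-60,-10,-8,0],
    [85,-60,-10,-8,0],
    [85,-60,-10,-8,0],
    [85,-60,-10,-8,0],
    [85,-60,-10,-8,0],
    [85,-11,-56,-2,0],
    [85,-11,-56,-2,0],
    [85,-11,-56,-2,0],
    [85,-11,-56,-2,0],
    [85,-11,-56,-2,0],
    [85,-11,-56,-2,0],
    [85,-11,-56,-2,0],
    [85,-11,-56,-2,0],
    [85,-11,-56,-2,0],
    [85,-11,-56,-2,0],
    [85,-11,-56,-2,0],
    [85,0,0,0,-8.5],
    [85,0,0,0,-8.5],
    [85,0,0,0,-8.4]
  ],
  "squeeze": 45
}}

```text
clock: 2.6
tool_pos: [0.4216, -0.2432, 0.3009]
ee_rot: [-0.0, -0.041, 0.999, 0.0]
contact_force: [-0.3, 0.3, -0.1]
gripper_width: 0.085
```

```bash
python3 - <<'E'
from h import *
p,f=shot("wrist","w1")
go(.55,-.3,.2,184.35)
g=cv2.resize(f[:,:,::-1],None,fx=1.42,fy=1.42,interpolation=cv2.INTER_CUBIC); cv2.imwrite("pics/w1b.png",g)
E
```

```text
at [ 0.4216 -0.2431  0.3009] ang -175.07 tilt [-0.0008  0.0005 -1.    ] q6 -0.61 t 2.6 F [-0.3704 -0.6603 -0.3929] w 0.0849
-> shift [-123.1  -67.8  100.8] roll 0.5817214792228924
```

View pics/w1b.png

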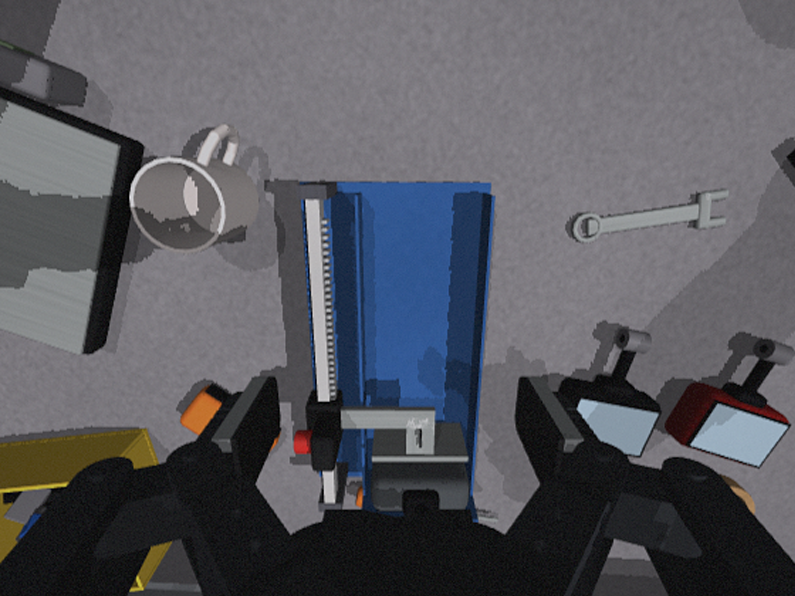

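```bash
python3 - <<'E'
from h import *
f=cv2.imread("pics/w1.png"); p=camera_params("wrist")
for r in (160,220):
    print(r,[(c,tuple(int(v) for v in f[r,c])) for c in list(range(212,264,2))])
    print(r,[(c,tuple(int(v) for v in f[r,c])) for c in list(range(312,352,2))])
# crop zoom of follower
cv2.imwrite("pics/w1c.png",cv2.resize(f[265:370,195:355],None,fx=4.5,fy=4.5,interpolation=cv2.INTER_CUBIC))
E
```

```text
160 [(212, (78, 77, 83)), (214, (129, 76, 43)), (216, (189, 191, 193)), (218, (188, 185, 188)), (220, (187, 184, 187)), (222, (190, 185, 188)), (224, (192, 190, 194)), (226, (92, 89, 90)), (228, (111, 110, 110)), (230, (77, 80, 83)), (232, (130, 89, 61)), (234, (67, 39, 17)), (236, (71, 43, 27)), (238, (68, 41, 23)), (240, (71, 48, 31)), (242, (69, 42, 20)), (244, (70, 47, 32)), (246, (69, 44, 29)), (248, (89, 54, 35)), (250, (131, 79, 45)), (252, (115, 67, 37)), (254, (75, 45, 26)), (256, (125, 75, 44)), (258, (126, 76, 46)), (260, (126, 78, 47)), (262, (121, 73, 43))]
160 [(312, (147, 88, 51)), (314, (145, 86, 50)), (316, (143, 87, 49)), (318, (91, 55, 29)), (320, (87, 50, 33)), (322, (85, 50, 30)), (324, (90, 56, 36)), (326, (90, 54, 34)), (328, (89, 55, 31)), (330, (91, 57, 35)), (332, (88, 55, 29)), (334, (89, 57, 35)), (336, (87, 52, 31)), (338, (62, 41, 30)), (340, (46, 32, 14)), (342, (44, 29, 13)), (344, (69, 46, 28)), (346, (148, 85, 45)), (348, (125, 120, 125)), (350, (119, 114, 116))]
220 [(212, (75, 70, 74)), (214, (76, 74, 75)), (216, (74, 75, 80)), (218, (109, 65, 36))
[... 224 characters left out ...]
)), (240, (72, 44, 27)), (242, (69, 43, 23)), (244, (69, 42, 27)), (246, (70, 44, 28)), (248, (70, 43, 25)), (250, (70, 45, 31)), (252, (144, 85, 46)), (254, (84, 50, 31)), (256, (112, 67, 39)), (258, (128, 77, 47)), (260, (126, 77, 45)), (262, (124, 76, 41))]
220 [(312, (147, 88, 52)), (314, (146, 87, 49)), (316, (87, 51, 29)), (318, (89, 54, 32)), (320, (90, 57, 36)), (322, (90, 54, 32)), (324, (91, 57, 37)), (326, (89, 56, 36)), (328, (87, 56, 30)), (330, (86, 53, 29)), (332, (90, 57, 36)), (334, (63, 39, 25)), (336, (47, 26, 11)), (338, (45, 25, 12)), (340, (93, 53, 32)), (342, (130, 95, 75)), (344, (131, 125, 130)), (346, (131, 124, 128)), (348, (128, 123, 127)), (350, (128, 123, 127))]
```

View pics/w1c.png

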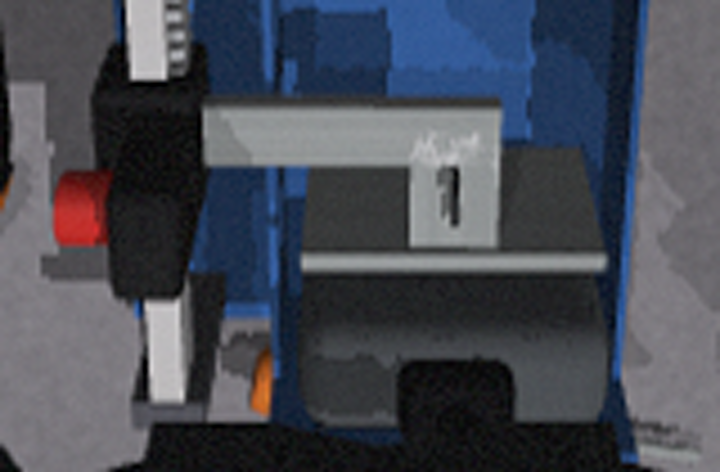

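```bash
python3 - <<'E'
from h import *
p=camera_params("wrist")
for n,a,b,z in (("rail",(220.2,160),(223.8,220),.073),("-wall",(250.7,160),(252.2,220),.05),("+wall",(345.7,160),(341,220),.05)):
    A,B=p2w(p,a,z)[:2],p2w(p,b,z)[:2]; print(n,A,B,np.degrees(np.arctan2(*(B-A)[::-1])))
c=lambda u,v,z:p2w(p,(195+u/4.5,265+v/4.5),z)
for n,u,v,z in (("block top corners",93,98,.126),("",190,98,.126),("",113,205,.126),("",182,205,.126)): pass
th=np.radians(4.4); ex=np.array([np.cos(th),np.sin(th)]); ey=np.array([-ex[1],ex[0]])
for n,u,v,z in (("platetop near-L",302,254,.072),("platetop near-R",606,254,.072),("face L",302,272,.072),("face R",606,270,.072),("btn ctr head",66,208,.105)):
    w=c(u,v,z)[:2]; print(n,w,"tray-axes proj",w@ex,w@ey)
for n,a,z in (("rail",(220.2,160),.073),("-w",(250.7,160),.05),("+w",(345.7,160),.05)): print(n,p2w(p,a,z)[:2]@ey)
# project guess of block
o=np.array([.5602,-.196])
E
```

```text
rail [ 0.4026 -0.3209] [ 0.4831 -0.3141] 4.8359007902337865
-wall [ 0.4028 -0.2844] [ 0.4883 -0.2774] 4.6839251479744535
+wall [ 0.3916 -0.1571] [ 0.4773 -0.1503] 4.537236684592949
platetop near-L [ 0.644  -0.2512] tray-axes proj 0.622822146754463 -0.2998434920854155
platetop near-R [ 0.6351 -0.148 ] tray-axes proj 0.6218305202864106 -0.19631189874527985
face L [ 0.6514 -0.2507] tray-axes proj 0.6302285922268182 -0.2999026301250038
face R [ 0.6416 -0.1471] tray-axes proj 0.6284081029610603 -0.19589092870700747
btn ctr head [ 0.6065 -0.3243] tray-axes proj 0.5798381653962768 -0.3699109322011645
rail -0.3508772654180001
-w -0.31446889537219197
+w -0.1866808502416984
```

```bash
python3 - <<'E'
from h import *
p=camera_params("wrist")
th=np.radians(4.6); ex=np.array([np.cos(th),np.sin(th)]); ey=np.array([-ex[1],ex[0]])
c=lambda u,v,z:p2w(p,(195+u/4.5,265+v/4.5),z)[:2]
for z in (.06,.07,.08):
  for u,v in ((300,104),(300,165),(450,245)): w=c(u,v,z); print(z,u,v,w@ex,w@ey)
w=c(302,263,.072); print("face",w@ex)
w=c(606,262,.072); print("face",w@ex)
print("grip", w@ex-.05+.003, ((w@ex)-.047)*ex+ -.3525*ey)
go(.6046,-.3045,.19,184.6)
E
```

```text
0.06 300 104 0.5707084575939432 -0.30277119955646303
0.06 300 165 0.5948190315478299 -0.30305929165307843
0.06 450 245 0.6273836614428291 -0.2508627179196543
0.07 300 104 0.5641899521366398 -0.302122668711121
0.07 300 165 0.5876726457120386 -0.3024032583992493
0.07 450 245 0.6193892372242561 -0.251565972276904
0.08 300 104 0.5576714466793365 -0.3014741378657791
0.08 300 165 0.5805262598762474 -0.30174722514542013
0.08 450 245 0.6113948130056831 -0.25226922663415374
face 0.6254652955519985
face 0.6244234760049209
grip 0.5774234760049208 [ 0.6038 -0.3051]
at [ 0.4216 -0.2431  0.3009] ang -175.07 tilt [-0.0008  0.0005 -1.    ] q6 -0.61 t 2.6 F [-0.3704 -0.6603 -0.3929] w 0.0849
-> shift [-177.1  -77.   110.7] roll 0.3317214792228924
```

Request:
{"fn": "arm_command", "kwargs": {
  "series": [
    [85,-44,-19,28,0.3],
    [85,-44,-19,28,0],
    [85,-44,-19,28,0],
    [85,-45,-20,27,0],
    [60,0,0,0,0],
    [60,0,0,0,0],
    [60,0,0,0,0]
  ]
}}

```text
clock: 3.52
tool_pos: [0.6038, -0.3068, 0.1922]
ee_rot: [0.001, -0.036, 0.999, -0.0]
contact_force: [0.1, 0.5, 0.5]
gripper_width: 0.0602
```

```bash
python3 - <<'E'
from h import *
p,f=shot("wrist","w2")
go(.6040,-.305,.088,184.6)
cv2.imwrite("pics/w2b.png",f[:,:,::-1])
E
```

```text
at [ 0.6039 -0.3069  0.1924] ang -175.90 tilt [ 0.0022 -0.0012 -1.    ] q6 -0.54 t 3.6 F [-0.415   0.7638  0.3934] w 0.0598
-> shift [ -0.1   2.  104.4] roll -0.49856473228601317
```

View pics/w2b.png

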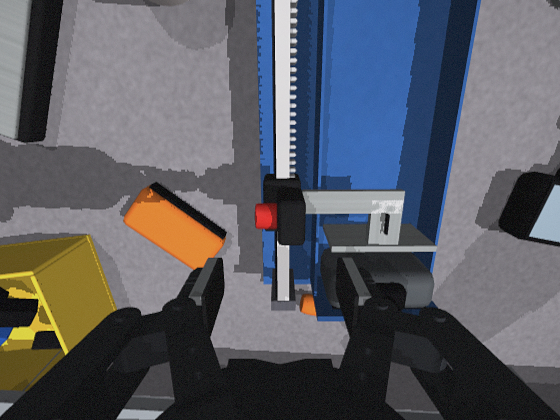

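```bash
python3 - <<'E'
from h import *
p=camera_params("wrist")
th=np.radians(4.6); ex=np.array([np.cos(th),np.sin(th)]); ey=np.array([-ex[1],ex[0]])
for n,u,v,z in (("btn head c",257,217,.105),("btn c",266,217,.105),("block topL",278,218,.126),("block topR",304,218,.126),("top rear",290,199,.126),("top front",290,244,.126)):
    w=p2w(p,(u,v),z)[:2]; print(n,w,w@ex,w@ey)
g=np.array([.604,-.305]);print(g@ex,g@ey)
E
```

```text
btn head c [ 0.6067 -0.3267] 0.5785650594948649 -0.37427057823952825
btn c [ 0.6062 -0.3191] 0.5786186262151253 -0.36673168467807415
block topL [ 0.5988 -0.3095] 0.5720088299674007 -0.3564996910568311
block topR [ 0.5973 -0.2897] 0.5721495674772044 -0.3366864109477557
top rear [ 0.5831 -0.3016] 0.5570130181465116 -0.3474132201255684
top front [ 0.6197 -0.2985] 0.5937741707855646 -0.3472707128042827
0.5775937706672712 -0.35245770822378614
```

Request:
{"fn": "arm_command", "kwargs": {
  "series": [
    [60,0,2,35,-0.5],
    [60,0,0,35,0],
    [60,0,0,20,0],
    [60,0,0,14,0],
    [60,0,0,0,0]
  ]
}}

```text
clock: 4.2
tool_pos: [0.6035, -0.3047, 0.0865]
ee_rot: [-0.0, -0.04, 0.999, 0.0]
contact_force: [-0.1, 0.5, -0.2]
gripper_width: 0.06
```

Request:
{"fn": "arm_command", "kwargs": {
  "series": [
    [40,0,0,0,0],
    [30,0,0,0,0],
    [20,0,0,0,0],
    [20,0,0,0,0],
    [20,0,0,0,0],
    [20,0,0,0,0]
  ],
  "squeeze": 40
}}

```text
clock: 4.95
tool_pos: [0.6054, -0.3033, 0.0888]
ee_rot: [0.002, -0.041, 0.999, 0.001]
contact_force: [-1.9, 8.4, 7.5]
gripper_width: 0.0321
```

Request:
{"fn": "arm_command", "kwargs": {
  "series": [
    [20,0,2,0,0],
    [20,0,0,0,0],
    [20,0,0,0,0]
  ],
  "squeeze": 45
}}

```text
clock: 5.32
tool_pos: [0.6054, -0.3031, 0.0889]
ee_rot: [0.002, -0.041, 0.999, -0.001]
contact_force: [-1.2, 2.1, 5.5]
gripper_width: 0.0321
```

```bash
python3 - <<'E'
from h import *
th=np.radians(4.6); ex=np.array([np.cos(th),np.sin(th)])
g=np.array([.604,-.305])-.185*ex; print(g)
go(g[0],g[1],.087,184.6)
E
```

```text
[ 0.4196 -0.3198]
at [ 0.6054 -0.3031  0.0889] ang -175.34 tilt [ 0.0034 -0.0015 -1.    ] q6 -0.55 t 5.3 F [-1.2103  2.1286  5.4715] w 0.0321
-> shift [186.5  -1.6   1.3] roll 0.05512426763539224
```

Request:
{"fn": "arm_command", "kwargs": {
  "series": [
    [20,0,0,-3,0],
    [20,0,0,0,0],
    [20,0,0,0,0]
  ],
  "squeeze": 60
}}

```text
clock: 5.7
tool_pos: [0.6034, -0.3029, 0.0891]
ee_rot: [-0.0, -0.04, 0.999, -0.0]
contact_force: [-0.6, 3.0, -5.3]
gripper_width: 0.0304
```

```bash
python3 - <<'E'
from h import *
p,f=shot("wrist","w3")
cv2.imwrite("pics/w3b.png",cv2.resize(f[150:330,190:390,::-1],None,fx=3,fy=3,interpolation=cv2.INTER_CUBIC))
s=env.read_state();print(s["contact_force"],s["gripper_width"],s["tool_pos"])
E
```

```text
[-1.1179  1.3665 -5.6357] 0.030856542575436473 [ 0.6034 -0.3029  0.0891]
```

View pics/w3b.png

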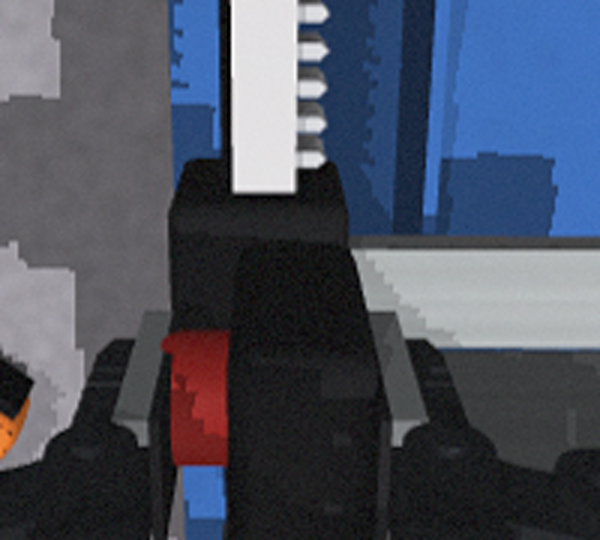

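Request:
{"fn": "arm_command", "kwargs": {
  "series": [
    [0,0,0,0,0],
    [0,0,0,0,0],
    [0,0,0,0,0],
    [0,0,0,0,0]
  ],
  "squeeze": 60
}}

```text
clock: 6.25
tool_pos: [0.6037, -0.3028, 0.0891]
ee_rot: [-0.0, -0.04, 0.999, -0.0]
contact_force: [-1.4, 1.5, -8.2]
gripper_width: 0.0306
```

Request:
{"fn": "arm_command", "kwargs": {
  "series": [
    [0,2,0,2,0],
    [0,2,0,0,0],
    [0,2,0,0,0],
    [0,0,0,0,0]
  ],
  "squeeze": 60
}}

```text
clock: 6.75
tool_pos: [0.5989, -0.3033, 0.089]
ee_rot: [0.001, -0.041, 0.999, -0.0]
contact_force: [-0.8, 5.2, 6.7]
gripper_width: 0.0308
```

Request:
{"fn": "arm_command", "kwargs": {
  "series": [
    [0,10,0,-1,0],
    [0,18,0,0,0],
    [0,18,0,0,0],
    [0,18,0,0,0],
    [0,18,0,0,0],
    [0,18,0,0,0],
    [0,18,0,0,0],
    [0,18,0,0,0],
    [0,18,0,0,0],
    [0,18,0,0,0],
    [0,10,0,0,0],
    [0,0,0,0,0]
  ],
  "squeeze": 60
}}

```text
clock: 8.25
tool_pos: [0.4153, -0.3176, 0.089]
ee_rot: [0.0, -0.04, 0.999, 0.0]
contact_force: [-1.6, 7.2, 3.6]
gripper_width: 0.0307
```

Request:
{"fn": "arm_command", "kwargs": {
  "series": [
    [60,0,0,0,0],
    [60,0,0,0,0],
    [60,0,0,-30,0],
    [60,0,0,-50,0],
    [85,0,0,-50,0],
    [85,-10,50,-5,2],
    [85,-10,50,-5,2],
    [85,-10,50,-5,2],
    [85,-10,50,-5,2],
    [85,-10,50,-5,2],
    [85,-10,50,-5,1],
    [85,-5,44,-5,0],
    [85,0,0,0,0]
  ],
  "squeeze": 45
}}

```text
clock: 9.88
tool_pos: [0.4885, 0.0268, 0.2535]
ee_rot: [0.0, 0.053, 0.999, 0.001]
contact_force: [0.2, -0.3, -0.9]
gripper_width: 0.0852
```

```bash
cat >> h.py <<'E'
def glass(p,f,tmax=.047):
    """light blue-ish glass faces -> head centre, boss centre, mirror-x angle"""
    m=(f.min(2)>150).astype(np.uint8); n,l,s,c=cv2.connectedComponentsWithStats(m); out=[]
    for i in range(1,n):
        if s[i,4]<150: continue
        pts=np.argwhere(l==i)[:,::-1].astype(np.float32); hull=cv2.convexHull(pts)[:,0]
        W=np.array([p2w(p,q,.042)[:2] for q in hull],np.float32)*1000
        (cx,cy),(a,b),an=cv2.minAreaRect(W)
        if a>b: a,b,an=b,a,an+90
        if not(48<a<64 and 80<b<98): continue
        t=np.radians(an); d=np.array([np.cos(t),np.sin(t)])
        if d[0]>0: d=-d
        cx,cy=cx/1000,cy/1000
        edge=s[i,0]<=1 or s[i,1]<=1 or s[i,0]+s[i,2]>=559 or s[i,1]+s[i,3]>=419
        print("glass px",c[i].round(),"size %.1f %.1f"%(a,b),"head %.4f %.4f"%(cx,cy),"boss",np.array([cx,cy])+.1*d,"ang %.2f"%(np.degrees(np.arctan2(d[1],d[0]))%360),"EDGE" if edge else "")
E
python3 - <<'E'
from h import *
p,f=shot("wrist","w4"); glass(p,f)
cv2.imwrite("pics/w4b.png",f[:,:,::-1])
pt,ft=shot("top","t4"); print("top"); glass(pt,ft)
go(.5097,.0253,.1,173.2)
E
```

```text
glass px [274. 269.] size 55.5 91.3 head 0.6067 0.0133 boss [0.5075 0.0257] ang 172.85 
top
glass px [228. 187.] size 55.2 87.7 head 0.6078 0.1627 boss [0.5108 0.1868] ang 166.03 
glass px [154. 201.] size 57.1 91.8 head 0.5674 0.4116 boss [0.4697 0.433 ] ang 167.59 
at [0.4877 0.0244 0.2531] ang 173.71 tilt [-0.0008 -0.0001 -1.    ] q6 0.16 t 10.0 F [ 1.1536 -1.0858  0.3236] w 0.0848
-> shift [-21.9   3.4 153. ] roll 0.5084563464287726
```

View pics/w4b.png

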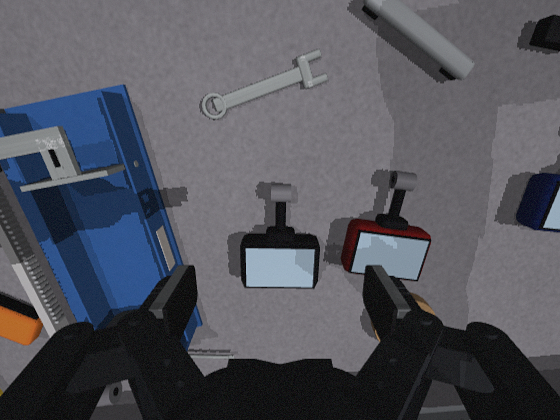

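```bash
python3 - <<'E'
from h import *
p=camera_params("wrist"); print(p2w(p,(281,192),.025))
go(.508,.0257,.005,172.9)
E
```

```text
[0.5039 0.0235 0.025 ]
at [0.4877 0.0244 0.2531] ang 173.71 tilt [-0.0008 -0.0001 -1.    ] q6 0.16 t 10.0 F [ 1.1536 -1.0858  0.3236] w 0.0848
-> shift [-20.2   3.6 248. ] roll 0.8084563464287555
```

Request:
{"fn": "arm_command", "kwargs": {
  "series": [
    [60,-6,1,60,0.8],
    [60,-7,1,60,0],
    [60,-6,1,60,0],
    [60,0,0,40,0],
    [60,0,0,20,0],
    [60,0,0,9,0],
    [60,0,0,0,0],
    [45,0,0,0,0],
    [35,0,0,0,0],
    [20,0,0,0,0],
    [15,0,0,0,0],
    [15,0,0,0,0],
    [15,0,0,0,0]
  ],
  "squeeze": 45
}}

```text
clock: 11.6
tool_pos: [0.5079, 0.0252, 0.005]
ee_rot: [0.001, 0.062, 0.998, 0.0]
contact_force: [-1.7, -0.2, 7.4]
gripper_width: 0.0251
```

Request:
{"fn": "arm_command", "kwargs": {
  "series": [
    [15,0,0,-10,0],
    [15,0,0,-20,0],
    [15,0,0,-40,0],
    [15,0,0,-50,0],
    [15,0,0,-50,0],
    [15,0,0,-50,0],
    [15,0,0,-20,0],
    [15,0,0,0,0]
  ],
  "squeeze": 45
}}

```text
clock: 12.6
tool_pos: [0.5076, 0.0249, 0.2455]
ee_rot: [0.001, 0.062, 0.998, 0.0]
contact_force: [-0.5, 0.5, -5.8]
gripper_width: 0.0252
```

```bash
cat >> h.py <<'E'
th=np.radians(4.5); ex=np.array([np.cos(th),np.sin(th)]); ey=np.array([-ex[1],ex[0]])
E
python3 - <<'E'
from h import *
p,f=shot("wrist","w5"); s=env.read_state(); print(s["contact_force"],s["torque"],s["gripper_width"],s["tool_pos"])
p2,f2=shot("scene","s5")
cv2.imwrite("pics/s5b.png",np.vstack([f[180:420,100:460],f2[100:340,120:480]])[:,:,::-1])
E
```

```text
[-0.6471 -0.7869 -4.9823] [0.0253 0.3867 0.0208] 0.02558587769791486 [0.5068 0.0249 0.2439]
```

View pics/s5b.png

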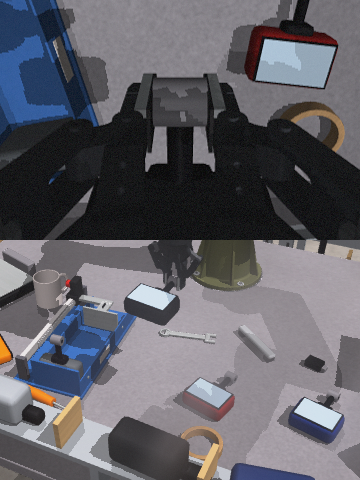

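Request:
{"fn": "arm_command", "kwargs": {
  "series": [
    [15,0,0,-10,0],
    [15,0,0,-5,0],
    [15,0,0,0,0]
  ],
  "squeeze": 26
}}

```text
clock: 13.08
tool_pos: [0.5076, 0.0249, 0.2595]
ee_rot: [0.0, 0.062, 0.998, 0.0]
contact_force: [-0.0, 0.2, -4.4]
gripper_width: 0.0252
```

Request:
{"fn": "arm_command", "kwargs": {
  "series": [
    [15,0,0,0,0],
    [15,0,0,0,0],
    [15,0,0,0,0]
  ],
  "squeeze": 20
}}

```text
clock: 13.45
tool_pos: [0.5072, 0.0249, 0.2592]
ee_rot: [-0.0, 0.062, 0.998, -0.0]
contact_force: [-0.2, -0.1, -4.4]
gripper_width: 0.025
```

Request:
{"fn": "arm_command", "kwargs": {
  "series": [
    [15,0,0,0,0],
    [15,0,0,0,0],
    [15,0,0,0,0]
  ],
  "squeeze": 16
}}

```text
clock: 13.82
tool_pos: [0.5073, 0.0249, 0.2593]
ee_rot: [0.0, 0.062, 0.998, -0.0]
contact_force: [0.1, 0.6, -4.2]
gripper_width: 0.025
```

```bash
python3 - <<'E'
from h import *
s=env.read_state(); print(s["contact_force"],s["torque"],s["gripper_width"],s["tool_pos"])
E
```

```text
[ 0.1377  0.5514 -4.235 ] [0.0268 0.4184 0.025 ] 0.02504970918506072 [0.5073 0.0249 0.2593]
```

Request:
{"fn": "arm_command", "kwargs": {
  "series": [
    [15,0,0,0,0],
    [15,0,0,0,0],
    [15,0,0,0,0]
  ],
  "squeeze": 12
}}

```text
clock: 14.2
tool_pos: [0.5073, 0.0249, 0.2593]
ee_rot: [0.0, 0.062, 0.998, 0.0]
contact_force: [-0.1, -0.1, -3.8]
gripper_width: 0.025
```

```bash
python3 - <<'E'
from h import *
s=env.read_state(); print(s["contact_force"],s["torque"],s["gripper_width"],s["tool_pos"])
E
```

```text
[-0.0814 -0.0732 -3.8066] [ 0.0328  0.4498 -0.0078] 0.02495806042316296 [0.5073 0.0249 0.2593]
```

Request:
{"fn": "arm_command", "kwargs": {
  "series": [
    [15,0,0,0,0],
    [15,0,0,0,0],
    [15,0,0,0,0]
  ],
  "squeeze": 9
}}

```text
clock: 14.58
tool_pos: [0.5073, 0.0249, 0.2593]
ee_rot: [-0.0, 0.062, 0.998, -0.0]
contact_force: [0.2, -0.4, -4.1]
gripper_width: 0.0251
```

```bash
python3 - <<'E'
from h import *
s=env.read_state(); print(s["contact_force"],s["torque"],s["gripper_width"],s["tool_pos"])
E
```

```text
[ 0.2129 -0.3517 -4.0947] [ 0.0824  0.4119 -0.038 ] 0.02509022748251894 [0.5073 0.0249 0.2593]
```

Request:
{"fn": "arm_command", "kwargs": {
  "series": [
    [20,0,0,0,0],
    [22,0,0,0,0]
  ],
  "squeeze": 16
}}

```text
clock: 14.82
tool_pos: [0.5073, 0.0249, 0.2593]
ee_rot: [0.0, 0.062, 0.998, 0.0]
contact_force: [-0.1, -0.3, -3.9]
gripper_width: 0.0251
```

```bash
python3 - <<'E'
from h import *
s=env.read_state(); print(s["contact_force"],s["torque"],s["gripper_width"],s["tool_pos"])
E
```

```text
[-0.146  -0.342  -3.9313] [0.056  0.4068 0.031 ] 0.025065128194477024 [0.5073 0.0249 0.2593]
```

Request:
{"fn": "arm_command", "kwargs": {
  "series": [
    [22,0,0,0,0],
    [22,0,0,0,0],
    [22,0,0,0,0]
  ],
  "squeeze": 6
}}

```text
clock: 15.2
tool_pos: [0.5073, 0.0249, 0.2593]
ee_rot: [-0.0, 0.062, 0.998, 0.0]
contact_force: [0.7, -0.1, -3.5]
gripper_width: 0.0254
```

```bash
python3 - <<'E'
from h import *
s=env.read_state(); print(s["contact_force"],s["torque"],s["gripper_width"],s["tool_pos"])
p,f=shot("scene","s6")
cv2.imwrite("pics/s6b.png",cv2.resize(f[80:230,200:370,::-1],None,fx=2,fy=2))
E
```

```text
[ 0.6947 -0.1316 -3.4894] [-0.0201  0.4255  0.0474] 0.02537567350144011 [0.5073 0.0249 0.2593]
```

View pics/s6b.png

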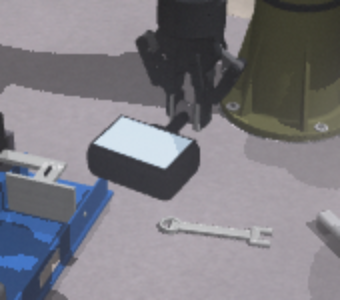

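Request:
{"fn": "arm_command", "kwargs": {
  "series": [
    [25,0,0,0,0],
    [25,0,0,0,0]
  ],
  "squeeze": 6
}}

```text
clock: 15.5
tool_pos: [0.5073, 0.0249, 0.2593]
ee_rot: [-0.0, 0.062, 0.998, -0.0]
contact_force: [0.8, -0.5, -4.0]
gripper_width: 0.0252
```

```bash
python3 - <<'E'
from h import *
s=env.read_state(); print(s["contact_force"],s["torque"],s["gripper_width"],s["tool_pos"])
E
```

```text
[ 0.8275 -0.498  -4.0334] [0.0758 0.381  0.0505] 0.025228424968620832 [0.5073 0.0249 0.2593]
```

Request:
{"fn": "arm_command", "kwargs": {
  "series": [
    [25.4,0,0,0,0],
    [25.4,0,0,0,0]
  ],
  "squeeze": 6
}}

```text
clock: 15.75
tool_pos: [0.5075, 0.0249, 0.2594]
ee_rot: [0.0, 0.062, 0.998, -0.0]
contact_force: [0.8, -1.1, -4.2]
gripper_width: 0.0257
```

```bash
python3 - <<'E'
from h import *
s=env.read_state(); print(s["contact_force"],s["torque"],s["gripper_width"],s["tool_pos"])
E
```

```text
[ 0.8132 -1.1483 -4.219 ] [ 0.0476  0.1548 -0.0442] 0.025729556847513022 [0.5075 0.0249 0.2594]
```

Request:
{"fn": "arm_command", "kwargs": {
  "series": [
    [25.4,0,0,0,0],
    [25.4,0,0,0,0],
    [25.4,0,0,0,0]
  ],
  "squeeze": 6
}}

```text
clock: 16.12
tool_pos: [0.5073, 0.0249, 0.2593]
ee_rot: [0.0, 0.062, 0.998, -0.0]
contact_force: [0.3, 0.0, -4.3]
gripper_width: 0.0257
```

```bash
python3 - <<'E'
from h import *
s=env.read_state(); print(s["contact_force"],s["torque"],s["gripper_width"],s["tool_pos"])
E
```

```text
[ 0.29    0.0191 -4.3196] [ 0.0509  0.026  -0.0452] 0.02572141423596523 [0.5073 0.0249 0.2593]
```

Request:
{"fn": "arm_command", "kwargs": {
  "series": [
    [15,0,0,0,0],
    [15,0,0,0,0],
    [15,0,0,0,0]
  ],
  "squeeze": 45
}}

```text
clock: 16.5
tool_pos: [0.5074, 0.0249, 0.2594]
ee_rot: [0.0, 0.062, 0.998, -0.0]
contact_force: [-0.2, -0.2, -4.7]
gripper_width: 0.0253
```

```bash
python3 - <<'E'
from h import *
s=env.read_state(); print(s["contact_force"],s["torque"],s["gripper_width"],s["tool_pos"])
p,f=shot("top","t7"); glass(p,f)
cv2.imwrite("pics/t7b.png",cv2.resize(f[145:285,315:410,::-1],None,fx=6,fy=6,interpolation=cv2.INTER_CUBIC)[:,:])
cv2.imwrite("pics/t7b.png",cv2.imread("pics/t7b.png")[:600])
E
```

```text
[-0.1703 -0.2309 -4.7175] [0.003  0.1257 0.0069] 0.02532107592700567 [0.5074 0.0249 0.2594]
glass px [154. 201.] size 57.1 91.8 head 0.5674 0.4116 boss [0.4697 0.433 ] ang 167.59
```

View pics/t7b.png

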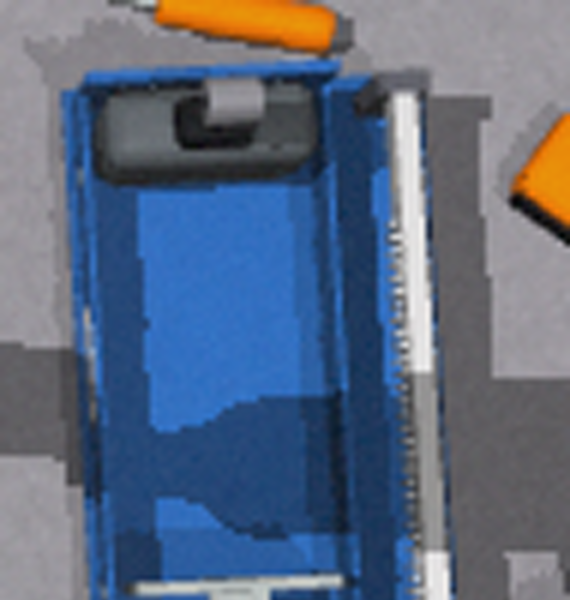

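```bash
python3 - <<'E'
from h import *
p=camera_params("top"); c=lambda u,v,z:p2w(p,(315+u/6,145+v/6),z)[:2]
for n,u,v,z in (("boss",236,100,.150),("boss rear",236,122,.1435),("head face bottom",210,183,.012),("head face top",210,150,.075),("head L",97,135,.06),("head R",320,130,.06),("endpl top",210,70,.085),("plate",240,581,.072)):
    w=c(u,v,z); print(n,w,"s %.4f lat %.4f"%(w@ex,w@ey))
for q in ((.3972,-.22075),(.4828,-.21385),(.6396,-.1996)): print("centre lat",np.array(q)@ey)
go(*((.60*ex-.2515*ey).tolist()),.27,184.5)
E
```

```text
boss [ 0.6891 -0.1994] s 0.6714 lat -0.2528
boss rear [ 0.6796 -0.2006] s 0.6617 lat -0.2533
head face bottom [ 0.6701 -0.2074] s 0.6518 lat -0.2594
head face top [ 0.6772 -0.198 ] s 0.6596 lat -0.2506
head L [ 0.686  -0.1413] s 0.6728 lat -0.1947
head R [ 0.692  -0.2572] s 0.6696 lat -0.3107
endpl top [ 0.7168 -0.1959] s 0.6992 lat -0.2515
plate [ 0.4569 -0.2176] s 0.4384 lat -0.2528
centre lat -0.251233454244688
centre lat -0.251070823236233
centre lat -0.249167137440662
at [0.5073 0.0249 0.2593] ang 172.84 tilt [ 0.0001 -0.     -1.    ] q6 0.17 t 16.6 F [ 0.4519  0.9484 -3.058 ] w 0.0252
-> shift [-138.2 -213.   -10.7] roll -11.658974515036675
```

Request:
{"fn": "arm_command", "kwargs": {
  "series": [
    [15,-28,-43,-2,0],
    [15,-28,-43,-2,0],
    [15,-28,-43,-2,0],
    [15,-28,-43,-2,0],
    [15,-26,-41,-3,0],
    [15,0,0,0,-6],
    [15,0,0,0,-5.7],
    [15,0,0,0,0],
    [15,0,0,0,0]
  ],
  "squeeze": 45
}}

```text
clock: 17.68
tool_pos: [0.6177, -0.2035, 0.2702]
ee_rot: [-0.0, -0.039, 0.999, -0.0]
contact_force: [-0.1, -0.3, -4.6]
gripper_width: 0.0251
```

```bash
python3 - <<'E'
from h import *
s=env.read_state(); print(s["contact_force"],s["torque"])
p,f=shot("scene","s8"); pw,fw=shot("wrist","w8")
cv2.imwrite("pics/s8b.png",np.vstack([cv2.resize(f[110:260,110:290,::-1],None,fx=2,fy=2,interpolation=cv2.INTER_CUBIC),fw[180:420,100:460,::-1]]))
go(*((.625*ex-.2515*ey).tolist()),.27,184.5)
E
```

```text
[-0.1496 -0.2793 -4.5614] [0.0163 0.1121 0.0043]
at [ 0.6177 -0.2034  0.2704] ang -175.50 tilt [ 0.0001 -0.0001 -1.    ] q6 -0.40 t 17.8 F [-0.7044 -0.8813 -4.2887] w 0.0249
-> shift [-25.2  -0.2   0.4] roll 4.6305192654472194e-05
```

View pics/s8b.png

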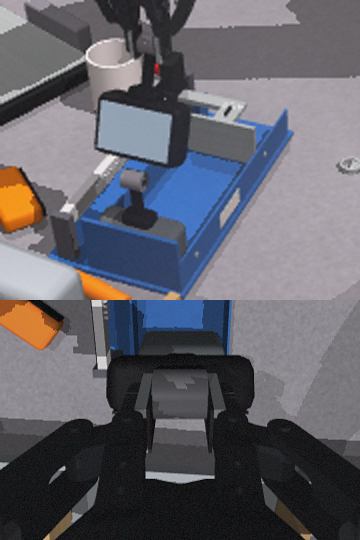

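Request:
{"fn": "arm_command", "kwargs": {
  "series": [
    [25.5,0,0,0,0],
    [25.5,0,0,0,0],
    [25.5,0,0,0,0]
  ],
  "squeeze": 6
}}

```text
clock: 18.15
tool_pos: [0.6177, -0.2036, 0.2703]
ee_rot: [0.0, -0.04, 0.999, -0.0]
contact_force: [0.4, 0.7, -3.6]
gripper_width: 0.0258
```

```bash
python3 - <<'E'
from h import *
s=env.read_state(); print(s["contact_force"],s["torque"],s["gripper_width"])
E
```

```text
[ 0.3569  0.6712 -3.5894] [0.0034 0.129  0.0408] 0.025827208015411673
```

Request:
{"fn": "arm_command", "kwargs": {
  "series": [
    [25.7,0,0,0,0],
    [25.7,0,0,0,0],
    [25.7,0,0,0,0]
  ],
  "squeeze": 6
}}

```text
clock: 18.52
tool_pos: [0.6177, -0.2036, 0.2702]
ee_rot: [-0.0, -0.04, 0.999, 0.0]
contact_force: [0.8, 0.3, -4.1]
gripper_width: 0.0258
```

```bash
python3 - <<'E'
from h import *
s=env.read_state(); print(s["contact_force"],s["torque"],s["gripper_width"])
E
```

```text
[ 0.7639  0.304  -4.1439] [-0.0131  0.0846  0.0212] 0.025775115876689042
```

```bash
cat >> h.py <<'E'
def tiltcheck(name):
    """rows at which the hung head's rear edges should appear for a few tilts (head swung towards +x tray)"""
    p,f=shot("wrist",name); s=env.read_state(); t=s["tool_pos"]; b=t+[0,0,.019]
    q=s["ee_rot"]; R=Ro.from_quat([q[1],q[2],q[3],q[0]]).as_matrix(); fx=-R[:,0]
    for d in (-10,0,5,10,15,20,25):
        a=np.radians(d); dn=np.array([0,0,-1])*np.cos(a)+fx*np.sin(a); gl=fx*np.cos(a)+np.array([0,0,1])*np.sin(a)
        P=[b+dn*(.1+o)-gl*.021+R[:,1]*.042 for o in (-.0375,.0375)]
        print(d,[w2p(p,x).round(0) for x in P])
    print("torque",s["torque"],"w",s["gripper_width"],"F",s["contact_force"])
    cv2.imwrite(f"pics/{name}b.png",f[150:420,100:460,::-1])
    return f
E
python3 - <<'E'
from h import *
f=tiltcheck("w9")
for c in (230,240,315,325): print(c,[(r,int(f[r,c].sum())) for r in range(190,300,4)])
E
```

```text
-10 [array([346., 194.]), array([329., 158.])]
0 [array([344., 208.]), array([326., 183.])]
5 [array([343., 215.]), array([326., 195.])]
10 [array([342., 222.]), array([325., 208.])]
15 [array([341., 229.]), array([324., 220.])]
20 [array([340., 237.]), array([324., 232.])]
25 [array([340., 244.]), array([324., 245.])]
torque [-0.0095  0.1342 -0.0202] w 0.02577306339736417 F [-0.6488  0.5205 -3.8523]
230 [(190, 202), (194, 208), (198, 200), (202, 174), (206, 209), (210, 203), (214, 198), (218, 207), (222, 200), (226, 41), (230, 42), (234, 69), (238, 110), (242, 99), (246, 105), (250, 131), (254, 118), (258, 132), (262, 109), (266, 63), (270, 61), (274, 79), (278, 83), (282, 98), (286, 55), (290, 62), (294, 70), (298, 86)]
240 [(190, 148), (194, 158), (198, 168), (202, 161), (206, 162), (210, 161), (214, 159), (218, 159), (222, 179), (226, 30), (230, 46), (234, 76), (238, 93), (242, 119), (246, 118), (250, 110), (254, 129), (258, 109), (262, 148), (266, 215), (270, 218), (274, 212), (278, 216), (282, 210), (286, 217), (290, 276), (294, 68), (298, 70)]
315 [(190, 202), (194, 200), (198, 208), (202, 209), (206, 208), (210, 203), (214, 116), (218, 126), (222, 122), (226, 28), (230, 62), (234, 61), (238, 101), (242, 120), (246, 86), (250, 88), (254, 210), (258, 213), (262, 207), (266, 207), (270, 214), (274, 214), (278, 212), (282, 215), (286, 217), (290, 337), (294, 351), (298, 169)]
325 [(190, 113), (194, 122), (198, 121), (202, 109), (206, 116), (210, 113), (214, 118), (218, 117), (222, 110), (226, 35), (230, 44), (234, 87), (238, 79), (242, 112), (246, 107), (250, 85), (254, 64), (258, 74), (262, 81), (266, 71), (270, 79), (274, 68), (278, 64), (282, 82), (286, 226), (290, 152), (294, 74), (298, 70)]
```

View pics/w9b.png

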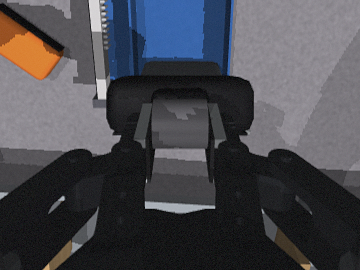

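Request:
{"fn": "arm_command", "kwargs": {
  "series": [
    [15,0,0,0,0],
    [15,5,0,0,0],
    [15,10,0,10,0],
    [15,0,0,30,0],
    [15,0,0,30,0],
    [15,0,0,25,0],
    [15,0,0,20,0],
    [15,0,0,15,0],
    [15,0,0,0,0]
  ],
  "squeeze": 45
}}

```text
clock: 19.7
tool_pos: [0.6017, -0.2045, 0.1392]
ee_rot: [-0.001, -0.04, 0.999, 0.0]
contact_force: [0.1, -0.4, -3.8]
gripper_width: 0.0252
```

Request:
{"fn": "arm_command", "kwargs": {
  "series": [
    [25.6,0,0,0,0],
    [25.9,0,0,0,0],
    [25.9,0,0,0,0],
    [25.9,0,0,0,0]
  ],
  "squeeze": 6
}}

```text
clock: 20.2
tool_pos: [0.6026, -0.2048, 0.1405]
ee_rot: [-0.0, -0.04, 0.999, -0.0]
contact_force: [0.2, 0.0, -4.7]
gripper_width: 0.026
```

```bash
cat >> h.py <<'E'
def edge(f,cols=(240,315,322)):
    for c in cols:
        print("col",c,[(r,int(f[r,c].sum())) for r in range(160,250,6)])
E
python3 - <<'E'
from h import *
f=tiltcheck("w10"); edge(f)
go(*((.625*ex-.2515*ey).tolist()),.14,184.5)
E
```

```text
-10 [array([346., 194.]), array([329., 158.])]
0 [array([344., 208.]), array([327., 183.])]
5 [array([343., 215.]), array([326., 195.])]
10 [array([342., 222.]), array([325., 207.])]
15 [array([341., 229.]), array([324., 220.])]
20 [array([340., 237.]), array([324., 232.])]
25 [array([340., 244.]), array([324., 245.])]
torque [-0.0053  0.0772 -0.0747] w 0.026024532714653638 F [-0.9399 -0.6624 -3.029 ]
col 240 [(160, 36), (166, 44), (172, 58), (178, 47), (184, 77), (190, 93), (196, 103), (202, 107), (208, 72), (214, 86), (220, 107), (226, 68), (232, 319), (238, 372), (244, 386)]
col 315 [(160, 83), (166, 81), (172, 80), (178, 72), (184, 101), (190, 80), (196, 110), (202, 119), (208, 106), (214, 105), (220, 124), (226, 91), (232, 165), (238, 187), (244, 183)]
col 322 [(160, 67), (166, 70), (172, 77), (178, 77), (184, 98), (190, 109), (196, 117), (202, 106), (208, 109), (214, 101), (220, 111), (226, 90), (232, 203), (238, 185), (244, 190)]
at [ 0.6026 -0.2048  0.1404] ang -175.46 tilt [-0.0002 -0.0001 -1.    ] q6 -0.41 t 20.2 F [-0.9399 -0.6624 -3.029 ] w 0.0260
-> shift [-40.3  -0.1   0.4] roll 0.040903518151935714
```

Request:
{"fn": "arm_command", "kwargs": {
  "series": [
    [15,0,0,0,0],
    [15,0,0,0,0],
    [15,-10,0,0,0],
    [15,-15,0,0,0],
    [15,-15,0,0,0],
    [15,0,0,0,0]
  ],
  "squeeze": 40
}}

```text
clock: 21.0
tool_pos: [0.644, -0.2014, 0.1401]
ee_rot: [0.0, -0.04, 0.999, -0.0]
contact_force: [0.2, -0.2, -3.6]
gripper_width: 0.0248
```

```bash
python3 - <<'E'
from h import *
f=tiltcheck("w11"); edge(f,(315,))
p2,f2=shot("scene","s11")
cv2.imwrite("pics/s11b.png",np.vstack([cv2.resize(f2[130:260,120:270,::-1],None,fx=2.4,fy=2.4,interpolation=cv2.INTER_CUBIC)[:310],f[140:420,100:460,::-1]]))
E
```

```text
-10 [array([346., 193.]), array([329., 157.])]
0 [array([344., 206.]), array([327., 182.])]
5 [array([343., 213.]), array([326., 194.])]
10 [array([342., 221.]), array([325., 206.])]
15 [array([341., 228.]), array([325., 219.])]
20 [array([341., 235.]), array([324., 231.])]
25 [array([340., 243.]), array([324., 244.])]
torque [-0.0812  0.022   0.0433] w 0.02523244076978155 F [-0.9834 -0.097  -4.365 ]
col 315 [(160, 76), (166, 54), (172, 62), (178, 47), (184, 62), (190, 103), (196, 117), (202, 108), (208, 112), (214, 106), (220, 115), (226, 92), (232, 96), (238, 125), (244, 110)]
```

View pics/s11b.png

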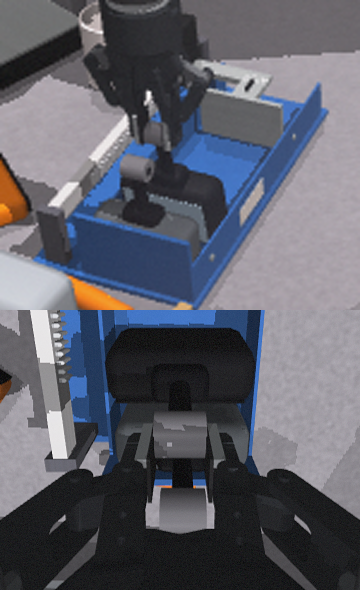

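Request:
{"fn": "arm_command", "kwargs": {
  "series": [
    [15,0,0,4,0],
    [15,0,0,3,0],
    [15,0,0,2,0],
    [15,0,0,1,0],
    [15,0,0,0,0]
  ],
  "squeeze": 30
}}

```text
clock: 21.72
tool_pos: [0.6462, -0.2017, 0.1372]
ee_rot: [0.005, -0.04, 0.999, -0.001]
contact_force: [-2.7, 3.8, 26.4]
gripper_width: 0.0253
```

Request:
{"fn": "arm_command", "kwargs": {
  "series": [
    [15,0,0,1,0],
    [15,0,0,1,0],
    [15,0,0,0,0]
  ],
  "squeeze": 30
}}

```text
clock: 22.1
tool_pos: [0.6478, -0.2017, 0.1369]
ee_rot: [0.007, -0.04, 0.999, -0.001]
contact_force: [-0.5, 5.1, 31.1]
gripper_width: 0.0252
```

Request:
{"fn": "arm_command", "kwargs": {
  "series": [
    [15,0,0,-2,0],
    [15,0,0,-1,0],
    [15,0,0,0,0]
  ],
  "squeeze": 30
}}

```text
clock: 22.48
tool_pos: [0.6462, -0.2018, 0.137]
ee_rot: [0.005, -0.04, 0.999, -0.001]
contact_force: [-0.2, 3.6, 18.7]
gripper_width: 0.0249
```

Request:
{"fn": "arm_command", "kwargs": {
  "series": [
    [25.5,0,0,0,0],
    [25.8,0,0,0,0],
    [26.2,0,0,0,0],
    [26.6,0,0,0,0],
    [28,0,0,0,0],
    [32,0,0,0,0],
    [38,0,0,0,0],
    [38,0,0,0,0]
  ],
  "squeeze": 6
}}

```text
clock: 23.48
tool_pos: [0.6426, -0.2017, 0.1312]
ee_rot: [-0.0, -0.04, 0.999, 0.0]
contact_force: [-0.5, 0.1, -0.3]
gripper_width: 0.0379
```

```bash
python3 - <<'E'
from h import *
f=tiltcheck("w12"); edge(f,(315,))
print(env.read_state()["tool_pos"])
p2,f2=shot("scene","s12")
E
```

```text
-10 [array([346., 194.]), array([329., 158.])]
0 [array([344., 208.]), array([326., 183.])]
5 [array([343., 215.]), array([326., 195.])]
10 [array([342., 222.]), array([325., 208.])]
15 [array([341., 229.]), array([324., 220.])]
20 [array([340., 237.]), array([324., 232.])]
25 [array([340., 245.]), array([324., 245.])]
torque [-0.0276 -0.0182 -0.0288] w 0.03812626590166246 F [-0.4714  0.288  -0.2973]
col 315 [(160, 52), (166, 51), (172, 86), (178, 112), (184, 139), (190, 123), (196, 115), (202, 94), (208, 124), (214, 97), (220, 91), (226, 190), (232, 127), (238, 116), (244, 117)]
[ 0.6426 -0.2017  0.1312]
```

Request:
{"fn": "arm_command", "kwargs": {
  "series": [
    [38,0,0,-15,0],
    [38,0,0,-35,0],
    [38,0,0,-60,0],
    [60,15,50,-10,0],
    [60,15,50,0,0],
    [60,15,50,0,0],
    [60,15,50,0,0],
    [60,15,50,0,0],
    [60,15,50,0,0],
    [60,15,50,0,0],
    [60,15,46,0,0],
    [60,0,0,0,9],
    [60,0,0,0,9],
    [60,0,0,0,0]
  ],
  "squeeze": 45
}}

```text
clock: 25.32
tool_pos: [0.4918, 0.1839, 0.2524]
ee_rot: [0.001, 0.116, 0.993, 0.0]
contact_force: [-0.6, 0.1, 0.3]
gripper_width: 0.0599
```

```bash
python3 - <<'E'
from h import *
p,f=shot("wrist","w13"); glass(p,f)
pt,ft=shot("top","t13"); print("top"); glass(pt,ft)
go(.5108,.186,.007,166.3)
cv2.imwrite("pics/t13b.png",np.hstack([cv2.resize(ft[145:285,315:410,::-1],None,fx=4,fy=4,interpolation=cv2.INTER_CUBIC)[:420],f[:,:,::-1][:420,140:540]]))
E
```

```text
glass px [478. 193.] size 56.0 82.4 head 0.5655 0.4162 boss [0.4677 0.4369] ang 168.08 
glass px [282. 265.] size 54.9 91.7 head 0.6049 0.1615 boss [0.5075 0.1845] ang 166.70 
top
glass px [136. 169.] size 55.6 92.3 head 0.6712 0.4699 boss [0.5902 0.5285] ang 144.10 
glass px [234. 190.] size 57.7 91.8 head 0.6075 0.1620 boss [0.5106 0.1868] ang 165.61 
at [0.4919 0.1836 0.2521] ang 166.69 tilt [ 0.0009  0.0004 -1.    ] q6 0.59 t 25.4 F [ 0.2128 -0.2735  0.1502] w 0.0600
-> shift [-17.7   6.5 245.1] roll 0.39140113996046466
```

View pics/t13b.png

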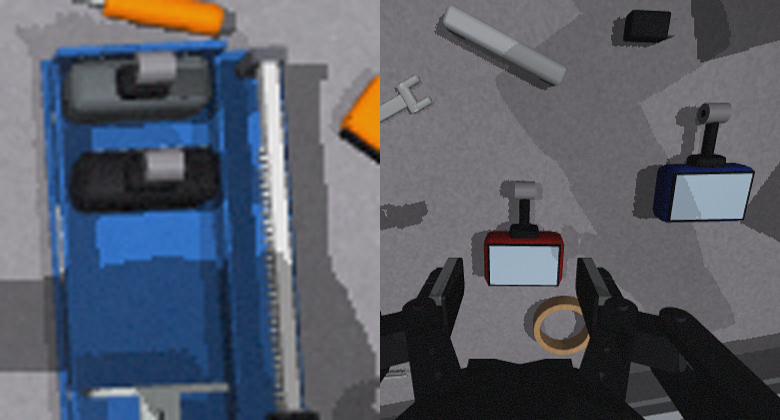

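```bash
python3 - <<'E'
from h import *
p=camera_params("top"); c=lambda u,v,z:p2w(p,(315+u/4,145+v/4),z)[:2]
for n,u,v,z in (("stock boss",155,67,.150),("black boss",164,165,.150),("stock head",140,118,.07),("black face top",140,195,.075),("black face bot",140,212,.012),("stock face bot",140,123,.012),("black L",72,180,.06),("black R",220,178,.06)):
    w=c(u,v,z); print(n,w,"s %.4f lat %.4f"%(w@ex,w@ey))
E
```

```text
stock boss [ 0.6888 -0.1977] s 0.6712 lat -0.2511
black boss [ 0.6173 -0.2054] s 0.5993 lat -0.2532
stock head [ 0.664 -0.199] s 0.6464 lat -0.2505
black face top [ 0.6036 -0.1993] s 0.5861 lat -0.2461
black face bot [ 0.5971 -0.2087] s 0.5789 lat -0.2549
stock face bot [ 0.6693 -0.2075] s 0.6510 lat -0.2593
black L [ 0.6155 -0.1485] s 0.6020 lat -0.1963
black R [ 0.6204 -0.2634] s 0.5978 lat -0.3113
```

Request:
{"fn": "arm_command", "kwargs": {
  "series": [
    [60,-5,2,60,0],
    [60,-5,2,60,0],
    [60,-5,1,60,0],
    [60,0,0,40,0],
    [60,0,0,18,0],
    [60,0,0,9,0],
    [60,0,0,0,0],
    [45,0,0,0,0],
    [35,0,0,0,0],
    [20,0,0,0,0],
    [15,0,0,0,0],
    [15,0,0,0,0],
    [15,0,0,0,0]
  ],
  "squeeze": 45
}}

```text
clock: 27.05
tool_pos: [0.508, 0.1853, 0.005]
ee_rot: [0.001, 0.117, 0.993, 0.0]
contact_force: [-0.6, 1.1, 6.9]
gripper_width: 0.0251
```

Request:
{"fn": "arm_command", "kwargs": {
  "series": [
    [15,0,0,-10,0],
    [15,0,0,-20,0],
    [15,0,0,-40,0],
    [15,0,0,-50,0],
    [15,0,0,-50,0],
    [15,0,0,-50,0],
    [15,0,0,-35,0],
    [15,0,0,0,0]
  ],
  "squeeze": 45
}}

```text
clock: 28.05
tool_pos: [0.5085, 0.1854, 0.262]
ee_rot: [0.002, 0.117, 0.993, 0.001]
contact_force: [-0.1, -0.4, -3.9]
gripper_width: 0.0249
```

```bash
python3 - <<'E'
from h import *
s=env.read_state(); print(s["contact_force"],s["torque"],s["gripper_width"],s["tool_pos"])
pt,ft=shot("top","t14"); glass(pt,ft)
E
```

```text
[-0.1417 -0.4059 -3.8598] [0.0659 0.2346 0.0447] 0.024893089133540387 [0.5085 0.1854 0.262 ]
```

Request:
{"fn": "arm_command", "kwargs": {
  "series": [
    [25,0,0,0,0],
    [25.2,0,0,0,0],
    [25.4,0,0,0,0],
    [25.4,0,0,0,0],
    [25.4,0,0,0,0],
    [25.4,0,0,0,0],
    [25.4,0,0,0,0]
  ],
  "squeeze": 6
}}

```text
clock: 28.98
tool_pos: [0.5074, 0.185, 0.2593]
ee_rot: [0.0, 0.117, 0.993, 0.0]
contact_force: [-0.3, -0.5, -2.9]
gripper_width: 0.0256
```

```bash
cat >> h.py <<'E'
def tilt(name,colour):
    """tilt of the hung head from the top row of its colour in the wrist view (columns 225-335)"""
    p,f=shot("wrist",name); s=env.read_state(); b=s["tool_pos"]+[0,0,.019]; g=f.astype(int)
    q=s["ee_rot"]; R=Ro.from_quat([q[1],q[2],q[3],q[0]]).as_matrix(); fx=-R[:,0]
    m=(g[:,:,0]>1.7*g[:,:,1]) if colour=="red" else (g[:,:,2]>1.3*g[:,:,0])
    rows=[]
    for d in range(-20,95,5):
        a=np.radians(d); dn=np.array([0,0,-1])*np.cos(a)+fx*np.sin(a); gl=fx*np.cos(a)+np.array([0,0,1])*np.sin(a)
        rows.append(min(w2p(p,b+dn*(.1+o)-gl*.021)[1] for o in (-.03,.03)))
    print([(d,round(r)) for d,r in zip(range(-20,95,5),rows)])
    mm=m[120:330,225:335]; rr=np.nonzero(mm.sum(1)>25)[0]
    print("colour rows",(rr[0]+120,rr[-1]+120) if len(rr) else None,"torque",s["torque"],"F",s["contact_force"],"w %.4f"%s["gripper_width"],s["tool_pos"])
    return f
E
python3 - <<'E'
from h import *
f=tilt("w15","red")
for c in (240,315): print([(r,f[r,c].tolist()) for r in range(140,300,10)])
E
```

```text
[(-20, 135), (-15, 148), (-10, 160), (-5, 172), (0, 184), (5, 196), (10, 208), (15, 220), (20, 232), (25, 244), (30, 252), (35, 261), (40, 270), (45, 278), (50, 287), (55, 297), (60, 306), (65, 315), (70, 325), (75, 334), (80, 344), (85, 354), (90, 364)]
colour rows None torque [0.0693 0.3096 0.0455] F [-0.0401 -0.1092 -3.5539] w 0.0256 [0.5074 0.185  0.2594]
[(140, [126, 122, 128]), (150, [124, 121, 129]), (160, [123, 121, 128]), (170, [128, 125, 130]), (180, [123, 120, 126]), (190, [124, 121, 126]), (200, [127, 123, 130]), (210, [124, 122, 128]), (220, [118, 117, 121]), (230, [123, 120, 127]), (240, [126, 125, 129]), (250, [128, 127, 132]), (260, [125, 124, 129]), (270, [73, 74, 77]), (280, [58, 63, 60]), (290, [134, 136, 139])]
[(140, [112, 108, 113]), (150, [114, 110, 115]), (160, [122, 120, 126]), (170, [121, 118, 123]), (180, [125, 123, 129]), (190, [132, 126, 132]), (200, [127, 121, 127]), (210, [124, 121, 126]), (220, [128, 125, 132]), (230, [128, 124, 131]), (240, [124, 121, 126]), (250, [123, 120, 126]), (260, [59, 61, 62]), (270, [63, 63, 65]), (280, [49, 52, 54]), (290, [79, 81, 82])]
```

Request:
{"fn": "arm_command", "kwargs": {
  "series": [
    [25.5,0,0,0,0],
    [25.5,0,0,0,0],
    [25.6,0,0,0,0],
    [25.6,0,0,0,0],
    [25.6,0,0,0,0]
  ],
  "squeeze": 6
}}

```text
clock: 29.65
tool_pos: [0.5071, 0.185, 0.2592]
ee_rot: [-0.0, 0.117, 0.993, -0.0]
contact_force: [0.2, 0.1, -3.1]
gripper_width: 0.0256
```

```bash
python3 - <<'E'
from h import *
f=tilt("w16","red")
E
```

```text
[(-20, 136), (-15, 148), (-10, 161), (-5, 173), (0, 185), (5, 197), (10, 209), (15, 221), (20, 233), (25, 244), (30, 253), (35, 261), (40, 270), (45, 279), (50, 288), (55, 297), (60, 306), (65, 316), (70, 325), (75, 335), (80, 345), (85, 355), (90, 365)]
colour rows (np.int64(198), np.int64(261)) torque [-0.0318 -0.1595 -0.0574] F [ 0.9404 -0.589  -4.3438] w 0.0258 [0.5074 0.185  0.2593]
```

Request:
{"fn": "arm_command", "kwargs": {
  "series": [
    [25.6,0,0,0,0],
    [25.6,0,0,0,0]
  ],
  "squeeze": 6
}}

```text
clock: 29.95
tool_pos: [0.5075, 0.185, 0.2594]
ee_rot: [0.0, 0.117, 0.993, 0.0]
contact_force: [0.1, 0.1, -2.7]
gripper_width: 0.0256
```

```bash
python3 - <<'E'
from h import *
f=tilt("w17","red")
E
```

```text
[(-20, 135), (-15, 148), (-10, 160), (-5, 172), (0, 184), (5, 196), (10, 208), (15, 220), (20, 232), (25, 244), (30, 252), (35, 261), (40, 270), (45, 279), (50, 287), (55, 297), (60, 306), (65, 315), (70, 325), (75, 334), (80, 344), (85, 354), (90, 364)]
colour rows (np.int64(198), np.int64(261)) torque [0.0086 0.014  0.0221] F [ 0.2161 -0.1964 -3.4339] w 0.0258 [0.5075 0.185  0.2594]
```

Request:
{"fn": "arm_command", "kwargs": {
  "series": [
    [15,0,0,0,0],
    [15,0,0,0,0]
  ],
  "squeeze": 45
}}

```text
clock: 30.25
tool_pos: [0.5074, 0.185, 0.2593]
ee_rot: [0.0, 0.117, 0.993, 0.0]
contact_force: [0.0, 0.4, -3.6]
gripper_width: 0.0253
```

```bash
python3 - <<'E'
from h import *
go(*((.548*ex-.2515*ey).tolist()),.27,184.5)
E
```

```text
at [0.5074 0.185  0.2593] ang 166.54 tilt [ 0.0001  0.     -1.    ] q6 0.58 t 30.2 F [ 0.0118  0.4431 -3.5821] w 0.0253
-> shift [-148.4 -368.3  -10.7] roll -17.960952797204385
```

Request:
{"fn": "arm_command", "kwargs": {
  "series": [
    [15,-18,-46,-1,0],
    [15,-18,-46,-1,0],
    [15,-18,-46,-1,0],
    [15,-18,-46,-2,0],
    [15,-18,-46,-2,0],
    [15,-18,-46,-2,0],
    [15,-18,-46,-2,0],
    [15,-18,-46,0,0],
    [15,0,0,0,-9],
    [15,0,0,0,-9],
    [15,10,0,0,0],
    [15,0,0,0,0]
  ],
  "squeeze": 45
}}

```text
clock: 31.75
tool_pos: [0.5509, -0.2071, 0.2704]
ee_rot: [-0.0, -0.038, 0.999, 0.0]
contact_force: [0.1, -0.3, -3.8]
gripper_width: 0.0247
```

```bash
python3 - <<'E'
from h import *
f=tilt("w18","red")
go(*((.545*ex-.2515*ey).tolist()),.145,184.5)
E
```

```text
[(-20, 137), (-15, 149), (-10, 161), (-5, 173), (0, 185), (5, 197), (10, 209), (15, 221), (20, 233), (25, 245), (30, 254), (35, 262), (40, 271), (45, 280), (50, 289), (55, 298), (60, 307), (65, 316), (70, 326), (75, 335), (80, 345), (85, 355), (90, 365)]
colour rows (np.int64(198), np.int64(261)) torque [ 0.0097 -0.0275  0.0614] F [ 0.8272 -0.6266 -3.2586] w 0.0256 [ 0.5514 -0.2071  0.2705]
at [ 0.5514 -0.2071  0.2705] ang -175.58 tilt [ 0.0001 -0.0001 -1.    ] q6 -0.44 t 31.8 F [ 0.8272 -0.6266 -3.2586] w 0.0256
-> shift [-11.6  -1.8 125.5] roll -0.07849752145591538
```

Request:
{"fn": "arm_command", "kwargs": {
  "series": [
    [15,0,-1,20,0],
    [15,0,-1,30,0],
    [15,0,0,30,0],
    [15,0,0,25,0],
    [15,0,0,15,0],
    [15,-5,0,5,0],
    [15,-6,0,3,0],
    [15,0,0,0,0]
  ],
  "squeeze": 40
}}

```text
clock: 32.8
tool_pos: [0.5634, -0.2085, 0.1427]
ee_rot: [0.0, -0.04, 0.999, -0.0]
contact_force: [-0.5, 0.2, -3.8]
gripper_width: 0.0247
```

Request:
{"fn": "arm_command", "kwargs": {
  "series": [
    [15,0,0,3,0],
    [15,0,0,2,0],
    [15,0,0,2,0],
    [15,0,0,0,0]
  ],
  "squeeze": 40
}}

```text
clock: 33.3
tool_pos: [0.563, -0.2083, 0.1352]
ee_rot: [0.0, -0.04, 0.999, 0.0]
contact_force: [-0.3, 0.3, -3.9]
gripper_width: 0.0249
```

Request:
{"fn": "arm_command", "kwargs": {
  "series": [
    [15,0,0,2,0],
    [15,0,0,2,0],
    [15,0,0,1,0],
    [15,0,0,0,0]
  ],
  "squeeze": 40
}}

```text
clock: 33.8
tool_pos: [0.5632, -0.2084, 0.1307]
ee_rot: [0.0, -0.04, 0.999, -0.0]
contact_force: [-1.2, 0.9, 0.2]
gripper_width: 0.0248
```

Request:
{"fn": "arm_command", "kwargs": {
  "series": [
    [15,0,0,1,0],
    [15,0,0,1,0],
    [15,0,0,0,0]
  ],
  "squeeze": 40
}}

```text
clock: 34.17
tool_pos: [0.5641, -0.2083, 0.1306]
ee_rot: [0.002, -0.04, 0.999, -0.0]
contact_force: [-2.9, 2.8, 12.8]
gripper_width: 0.0253
```

Request:
{"fn": "arm_command", "kwargs": {
  "series": [
    [15,0,0,-1,0],
    [25.4,0,0,0,0],
    [25.6,0,0,0,0],
    [25.8,0,0,0,0],
    [26,0,0,0,0],
    [26.4,0,0,0,0],
    [28,0,0,0,0],
    [32,0,0,0,0],
    [38,0,0,0,0],
    [38,0,0,0,0]
  ],
  "squeeze": 6
}}

```text
clock: 35.42
tool_pos: [0.5629, -0.2083, 0.1293]
ee_rot: [-0.0, -0.04, 0.999, 0.0]
contact_force: [-0.4, 0.4, 0.0]
gripper_width: 0.0374
```

Request:
{"fn": "arm_command", "kwargs": {
  "series": [
    [38,0,0,-15,0],
    [38,0,0,-35,0],
    [38,0,0,-50,0],
    [38,0,0,-30,0],
    [60,0,40,0,0],
    [60,0,50,0,0],
    [60,0,50,0,0],
    [60,0,50,0,0],
    [60,0,50,0,0],
    [60,0,50,0,0],
    [60,0,50,0,0],
    [60,0,50,0,0],
    [60,0,50,0,0],
    [60,0,50,0,0],
    [60,0,0,0,6],
    [60,0,0,0,8],
    [60,0,0,0,8],
    [60,0,0,0,8],
    [60,0,0,0,0]
  ],
  "squeeze": 45
}}

```text
clock: 37.8
tool_pos: [0.5243, 0.2803, 0.2604]
ee_rot: [0.0, 0.22, 0.976, 0.0]
contact_force: [0.3, 0.0, -0.8]
gripper_width: 0.06
```

```bash
python3 - <<'E'
from h import *
p,f=shot("wrist","w20"); glass(p,f)
pt,ft=shot("top","t20"); print("top"); glass(pt,ft)
go(.5,.4,.2525,160)
hs=cv2.cvtColor(ft,cv2.COLOR_RGB2HSV)
g=ft.astype(int); red=(g[:,:,0]>1.7*g[:,:,1])&(g[:,:,0]>1.7*g[:,:,2])
red[:150]=0; red[:,:325]=0; red[:,380:]=0; n,l,s,c=cv2.connectedComponentsWithStats(red.astype(np.uint8)); print("red in tray",[(s[i].tolist(),c[i].round(1)) for i in range(1,n) if s[i,4]>8])
E
```

```text
top
at [0.5243 0.2802 0.26  ] ang 154.68 tilt [ 0.0007  0.0004 -1.    ] q6 0.93 t 37.9 F [-0.2146 -1.0194 -0.6919] w 0.0601
-> shift [73.2 97.9  7.6] roll -5.317461349799231
red in tray [([349, 150, 22, 4, 50], array([361.6, 150.9])), ([334, 196, 37, 15, 357], array([350.7, 203.6]))]
```

```bash
python3 - <<'E'
from h import *
for n in ("top","wrist"):
    f=cv2.imread(f"pics/{'t20' if n=='top' else 'w20'}.png")[:,:,::-1]; p=camera_params(n); g=f.astype(int)
    m=((g[:,:,2]>1.5*g[:,:,0])).astype(np.uint8); k,l,s,c=cv2.connectedComponentsWithStats(m)
    for i in range(1,k):
        if s[i,4]>40: print(n,"blue",s[i].tolist(),c[i].round(1),p2w(p,c[i],.035)[:2])
    m=(f.min(2)>100).astype(np.uint8)&((g[:,:,2]>g[:,:,0]+12)).astype(np.uint8); k,l,s,c=cv2.connectedComponentsWithStats(m)
    for i in range(1,k):
        if s[i,4]>100: print(n,"light",s[i].tolist(),c[i].round(1),p2w(p,c[i],.042)[:2])
f=cv2.imread("pics/t20.png"); cv2.imwrite("pics/final_t20.png",f)
E
```

```text
top blue [132, 72, 50, 27, 958] [156.5  84.6] [0.9447 0.4256]
top blue [480, 134, 17, 14, 148] [487.8 140.6] [ 0.7915 -0.6427]
top blue [550, 143, 10, 86, 271] [557.  172.4] [ 0.6952 -0.862 ]
top blue [325, 155, 61, 119, 4151] [355.3 220.9] [ 0.5227 -0.2234]
top blue [0, 205, 39, 55, 1976] [ 18.  231.2] [0.4602 0.8357]
top blue [558, 231, 2, 67, 73] [558.8 262.2] [ 0.4116 -0.8621]
top blue [553, 305, 7, 10, 60] [556.2 309.5] [ 0.2653 -0.851 ]
top light [338, 79, 51, 23, 914] [362.8  89.9] [ 0.9437 -0.2393]
top light [161, 80, 326, 38, 2332] [341.  103.2] [ 0.898  -0.1703]
top light [63, 95, 61, 13, 292] [ 84.6 102.5] [0.8767 0.6499]
wrist blue [338, 126, 89, 72, 984] [366.7 151.6] [0.5378 0.3928]
wrist blue [428, 133, 4, 46, 61] [429.5 155.7] [0.5761 0.4622]
wrist blue [355, 183, 66, 16, 100] [388.6 190.6] [0.5972 0.4015]
wrist blue [0, 245, 87, 115, 3599] [ 32.5 306.4] [ 0.5404 -0.1345]
wrist blue [9, 383, 26, 20, 155] [ 20.3 392.8] [ 0.6666 -0.2662]
wrist blue [407, 396, 38, 24, 505] [423.6 410.7] [0.9937 0.3309]
wrist light [350, 134, 79, 62, 3477] [390.  164.7] [0.5636 0.412 ]
```

Request:
{"fn": "arm_command", "kwargs": {
  "series": [
    [60,40,32,2,0],
    [60,40,32,2,0],
    [60,43,33,2,0],
    [60,0,0,0,-7],
    [60,0,0,0,-6.3],
    [60,0,0,0,0]
  ]
}}

```text
clock: 38.65
tool_pos: [0.4546, 0.4208, 0.2535]
ee_rot: [0.0, 0.106, 0.994, 0.0]
contact_force: [-0.4, 0.1, 0.3]
gripper_width: 0.0603
```

```bash
sed -i 's/m=(f.min(2)>150).astype(np.uint8); n,l/m=((f.min(2)>TH)\&(f[:,:,2].astype(int)>f[:,:,0].astype(int)+8)).astype(np.uint8); n,l/; s/^def glass/TH=100\ndef glass/' h.py; python3 - <<'E'
from h import *
p,f=shot("wrist","w21"); glass(p,f)
cv2.imwrite("pics/w21b.png",f[:,:,::-1])
go(.468,.4345,.005,168)
E
```

```text
glass px [290. 261.] size 57.7 92.1 head 0.5659 0.4106 boss [0.4681 0.4315] ang 167.94 
at [0.4548 0.4206 0.2535] ang 167.79 tilt [ 0.0002  0.0002 -1.    ] q6 0.96 t 38.7 F [ 0.4776  0.279  -0.12  ] w 0.0597
-> shift [ -9.9  16.3 248.5] roll -0.21171458889057249
```

Request:
{"fn": "arm_command", "kwargs": {
  "series": [
    [60,-4,5,60,0],
    [60,-4,5,60,0],
    [60,-3,3,60,0],
    [60,0,0,40,0],
    [60,0,0,19,0],
    [60,0,0,9,0],
    [60,0,0,0,0],
    [45,0,0,0,0],
    [35,0,0,0,0],
    [20,0,0,0,0],
    [15,0,0,0,0],
    [15,0,0,0,0],
    [15,0,0,0,0]
  ],
  "squeeze": 45
}}

```text
clock: 40.33
tool_pos: [0.4687, 0.4316, 0.0061]
ee_rot: [0.0, 0.106, 0.994, 0.001]
contact_force: [-1.3, 0.0, 5.8]
gripper_width: 0.0254
```

Request:
{"fn": "arm_command", "kwargs": {
  "series": [
    [15,0,0,-10,0],
    [15,0,0,-20,0],
    [15,0,0,-40,0],
    [15,0,0,-50,0],
    [15,0,0,-50,0],
    [15,0,0,-50,0],
    [15,0,0,-35,0],
    [15,0,0,0,0]
  ],
  "squeeze": 45
}}

```text
clock: 41.32
tool_pos: [0.4692, 0.4318, 0.2634]
ee_rot: [0.001, 0.106, 0.994, 0.002]
contact_force: [-0.2, 0.7, -3.1]
gripper_width: 0.0251
```

```bash
python3 - <<'E'
from h import *
s=env.read_state(); print(s["contact_force"],s["torque"],s["gripper_width"],s["tool_pos"])
E
```

```text
[-0.1627  0.723  -3.1415] [0.0781 0.2562 0.0075] 0.0250543913199515 [0.4692 0.4318 0.2634]
```

Request:
{"fn": "arm_command", "kwargs": {
  "series": [
    [25,0,0,0,0],
    [25.3,0,0,0,0],
    [25.5,0,0,0,0],
    [25.5,0,0,0,0],
    [25.6,0,0,0,0],
    [25.6,0,0,0,0]
  ],
  "squeeze": 6
}}

```text
clock: 42.08
tool_pos: [0.4684, 0.431, 0.2604]
ee_rot: [0.0, 0.106, 0.994, 0.0]
contact_force: [0.3, -0.7, -1.9]
gripper_width: 0.0261
```

```bash
python3 - <<'E'
from h import *
f=tilt("w22","blue")
E
```

```text
[(-20, 135), (-15, 148), (-10, 160), (-5, 172), (0, 184), (5, 196), (10, 208), (15, 220), (20, 232), (25, 244), (30, 252), (35, 261), (40, 270), (45, 278), (50, 287), (55, 297), (60, 306), (65, 315), (70, 325), (75, 334), (80, 344), (85, 354), (90, 364)]
colour rows (np.int64(327), np.int64(329)) torque [0.0225 0.1105 0.009 ] F [ 0.3407 -1.2717 -2.8997] w 0.0256 [0.4684 0.431  0.2603]
```

Torque has dropped, so it has started to swing; I'll wait briefly.

Request:
{"fn": "arm_command", "kwargs": {
  "series": [
    [25.6,0,0,0,0],
    [25.6,0,0,0,0],
    [25.6,0,0,0,0]
  ],
  "squeeze": 6
}}

```text
clock: 42.5
tool_pos: [0.4684, 0.431, 0.2604]
ee_rot: [0.0, 0.106, 0.994, 0.0]
contact_force: [0.6, 0.4, -2.7]
gripper_width: 0.0259
```

```bash
python3 - <<'E'
from h import *
f=tilt("w23","blue")
for c in (235,280,325): print(c,[(r,f[r,c].tolist()) for r in range(150,300,8)])
E
```

```text
[(-20, 135), (-15, 148), (-10, 160), (-5, 172), (0, 184), (5, 196), (10, 208), (15, 220), (20, 232), (25, 244), (30, 252), (35, 261), (40, 270), (45, 278), (50, 287), (55, 297), (60, 306), (65, 315), (70, 325), (75, 334), (80, 344), (85, 354), (90, 364)]
colour rows (np.int64(226), np.int64(262)) torque [0.0504 0.0098 0.0004] F [-0.2374 -0.1772 -3.5369] w 0.0259 [0.4684 0.431  0.2604]
235 [(150, [131, 126, 133]), (158, [122, 121, 125]), (166, [129, 126, 129]), (174, [124, 120, 125]), (182, [123, 121, 127]), (190, [128, 125, 131]), (198, [121, 117, 124]), (206, [70, 68, 72]), (214, [65, 64, 67]), (222, [67, 68, 70]), (230, [14, 20, 45]), (238, [18, 24, 52]), (246, [23, 26, 56]), (254, [12, 21, 56]), (262, [27, 29, 49]), (270, [27, 23, 20]), (278, [10, 22, 20]), (286, [72, 72, 75]), (294, [24, 23, 22])]
280 [(150, [127, 125, 131]), (158, [126, 125, 130]), (166, [129, 125, 131]), (174, [125, 124, 127]), (182, [125, 122, 127]), (190, [125, 122, 127]), (198, [126, 122, 126]), (206, [132, 128, 134]), (214, [127, 124, 128]), (222, [123, 120, 125]), (230, [19, 30, 65]), (238, [11, 12, 25]), (246, [18, 17, 20]), (254, [70, 70, 72]), (262, [90, 88, 92]), (270, [105, 102, 108]), (278, [117, 116, 120]), (286, [73, 71, 75]), (294, [64, 63, 67])]
325 [(150, [140, 136, 144]), (158, [144, 139, 147]), (166, [137, 133, 138]), (174, [141, 135, 143]), (182, [119, 119, 124]), (190, [118, 115, 122]), (198, [121, 119, 127]), (206, [119, 118, 122]), (214, [127, 124, 130]), (222, [126, 122, 129]), (230, [15, 18, 57]), (238, [21, 36, 87]), (246, [35, 47, 103]), (254, [33, 45, 103]), (262, [28, 36, 83]), (270, [18, 14, 14]), (278, [14, 14, 21]), (286, [69, 71, 74]), (294, [19, 22, 24])]
```

Request:
{"fn": "arm_command", "kwargs": {
  "series": [
    [15,0,0,0,0],
    [15,0,0,40,0],
    [15,0,0,40,0],
    [15,0,0,30,0],
    [15,0,0,12,0],
    [15,0,0,0,0]
  ],
  "squeeze": 45
}}

```text
clock: 43.3
tool_pos: [0.4681, 0.4308, 0.138]
ee_rot: [-0.0, 0.106, 0.994, -0.0]
contact_force: [-0.3, -0.5, -2.6]
gripper_width: 0.0254
```

Request:
{"fn": "arm_command", "kwargs": {
  "series": [
    [25.6,0,0,0,0],
    [25.7,0,0,0,0],
    [25.75,0,0,0,0],
    [25.75,0,0,0,0]
  ],
  "squeeze": 6
}}

```text
clock: 43.8
tool_pos: [0.4684, 0.4311, 0.1387]
ee_rot: [0.0, 0.106, 0.994, 0.0]
contact_force: [-0.7, 0.0, -3.4]
gripper_width: 0.0257
```

```bash
python3 - <<'E'
from h import *
f=tilt("w24","blue")
E
```

```text
[(-20, 135), (-15, 148), (-10, 160), (-5, 172), (0, 184), (5, 196), (10, 208), (15, 220), (20, 232), (25, 244), (30, 252), (35, 261), (40, 270), (45, 278), (50, 287), (55, 296), (60, 306), (65, 315), (70, 324), (75, 334), (80, 344), (85, 354), (90, 364)]
colour rows (np.int64(225), np.int64(262)) torque [0.0195 0.082  0.0259] F [-0.1468  0.0216 -1.8067] w 0.0257 [0.4683 0.4311 0.1386]
```

Request:
{"fn": "arm_command", "kwargs": {
  "series": [
    [25.85,0,0,0,0],
    [25.85,0,0,0,0]
  ],
  "squeeze": 6
}}

```text
clock: 44.1
tool_pos: [0.4683, 0.431, 0.1383]
ee_rot: [-0.0, 0.106, 0.994, -0.0]
contact_force: [-0.3, -0.8, -3.0]
gripper_width: 0.0257
```

```bash
python3 - <<'E'
from h import *
f=tilt("w25","blue")
E
```

```text
[(-20, 135), (-15, 148), (-10, 160), (-5, 172), (0, 184), (5, 196), (10, 208), (15, 220), (20, 232), (25, 244), (30, 252), (35, 261), (40, 270), (45, 278), (50, 287), (55, 297), (60, 306), (65, 315), (70, 325), (75, 334), (80, 344), (85, 354), (90, 364)]
colour rows (np.int64(211), np.int64(262)) torque [-0.0189  0.1023  0.0165] F [-0.3464 -0.0007 -3.2722] w 0.0261 [0.4682 0.4309 0.1382]
```

Request:
{"fn": "arm_command", "kwargs": {
  "series": [
    [25.85,0,0,0,0],
    [25.85,0,0,0,0]
  ],
  "squeeze": 6
}}

```text
clock: 44.4
tool_pos: [0.4683, 0.4309, 0.1383]
ee_rot: [0.0, 0.106, 0.994, -0.0]
contact_force: [-0.4, -0.1, -2.4]
gripper_width: 0.0258
```

```bash
python3 - <<'E'
from h import *
f=tilt("w26","blue")
E
```

```text
[(-20, 136), (-15, 148), (-10, 160), (-5, 172), (0, 184), (5, 196), (10, 208), (15, 220), (20, 232), (25, 244), (30, 253), (35, 261), (40, 270), (45, 279), (50, 288), (55, 297), (60, 306), (65, 315), (70, 325), (75, 334), (80, 344), (85, 354), (90, 364)]
colour rows (np.int64(204), np.int64(262)) torque [-0.0156 -0.016   0.0245] F [-0.5734 -0.1676 -3.0195] w 0.0260 [0.4683 0.431  0.1383]
```

Request:
{"fn": "arm_command", "kwargs": {
  "series": [
    [25.88,0,0,0,0],
    [25.88,0,0,0,0],
    [25.88,0,0,0,0]
  ],
  "squeeze": 6
}}

```text
clock: 44.82
tool_pos: [0.4683, 0.431, 0.1383]
ee_rot: [0.0, 0.106, 0.994, 0.0]
contact_force: [0.0, 0.1, -2.8]
gripper_width: 0.0257
```

```bash
python3 - <<'E'
from h import *
f=tilt("w27","blue")
E
```

```text
[(-20, 136), (-15, 148), (-10, 160), (-5, 172), (0, 184), (5, 196), (10, 208), (15, 220), (20, 232), (25, 244), (30, 252), (35, 261), (40, 270), (45, 279), (50, 288), (55, 297), (60, 306), (65, 315), (70, 325), (75, 334), (80, 344), (85, 354), (90, 364)]
colour rows (np.int64(204), np.int64(262)) torque [-0.0401  0.0377 -0.0364] F [-0.1981 -1.1761 -2.5151] w 0.0259 [0.4683 0.431  0.1383]
```

Request:
{"fn": "arm_command", "kwargs": {
  "series": [
    [15,0,0,0,0],
    [15,0,0,-20,0],
    [15,0,0,-50,0],
    [15,0,0,-62,0],
    [15,0,0,0,0]
  ],
  "squeeze": 45
}}

```text
clock: 45.5
tool_pos: [0.4707, 0.4332, 0.2766]
ee_rot: [0.004, 0.106, 0.994, 0.004]
contact_force: [0.2, 0.9, -2.5]
gripper_width: 0.025
```

```bash
python3 - <<'E'
from h import *
p=camera_params("top"); f=cv2.imread("pics/t20.png")[:,:,::-1].astype(int)
for c in (338,345,362,368): print(c,[(r,f[r,c].tolist()) for r in range(192,216,2)])
for r in (210,211,212): w=p2w(p,(351,r),.012)[:2]; print(r,w@ex,w@ey)
for u in (334,371): w=p2w(p,(u,203),.06)[:2]; print(u,w@ey)
go(*((.500*ex-.2515*ey).tolist()),.27,184.5)
E
```

```text
338 [(192, [48, 48, 52]), (194, [32, 32, 37]), (196, [43, 46, 49]), (198, [86, 16, 17]), (200, [97, 20, 26]), (202, [97, 25, 29]), (204, [98, 24, 24]), (206, [101, 31, 30]), (208, [84, 17, 25]), (210, [61, 23, 31]), (212, [38, 70, 118]), (214, [39, 71, 121])]
345 [(192, [30, 25, 30]), (194, [28, 22, 23]), (196, [35, 25, 23]), (198, [78, 27, 23]), (200, [102, 24, 20]), (202, [107, 32, 31]), (204, [111, 32, 33]), (206, [111, 37, 38]), (208, [84, 16, 14]), (210, [58, 22, 23]), (212, [41, 77, 121]), (214, [39, 73, 121])]
362 [(192, [31, 31, 31]), (194, [23, 18, 19]), (196, [137, 23, 23]), (198, [152, 13, 12]), (200, [115, 52, 54]), (202, [110, 47, 51]), (204, [113, 31, 36]), (206, [145, 24, 21]), (208, [76, 18, 16]), (210, [41, 58, 94]), (212, [36, 70, 121]), (214, [34, 71, 121])]
368 [(192, [25, 22, 23]), (194, [20, 27, 33]), (196, [114, 20, 16]), (198, [101, 24, 23]), (200, [100, 22, 27]), (202, [107, 29, 31]), (204, [113, 34, 36]), (206, [133, 17, 13]), (208, [51, 33, 48]), (210, [29, 56, 92]), (212, [32, 58, 94]), (214, [29, 55, 93])]
210 0.5400632544343729 -0.2557604562977231
211 0.5368497407742754 -0.25556319122513727
212 0.5336373756918056 -0.2553659966592532
334 -0.19705285633615005
371 -0.311662191398269
at [0.4707 0.4332 0.2766] ang 167.84 tilt [ 0.0078  0.0072 -0.9999] q6 0.96 t 45.5 F [ 0.1665  0.9253 -2.5464] w 0.0250
-> shift [-182.2 -620.2    2.4] roll -16.660917356166664
```

Request:
{"fn": "arm_command", "kwargs": {
  "series": [
    [15,-13,-48,0,0],
    [15,-13,-48,0,0],
    [15,-13,-48,0,0],
    [15,-13,-48,0,0],
    [15,-13,-48,0,0],
    [15,-13,-48,0,0],
    [15,-13,-48,0,0],
    [15,-13,-48,0,0],
    [15,-13,-48,0,0],
    [15,-13,-48,0,0],
    [15,-13,-48,0,0],
    [15,-13,-48,0,0],
    [15,-13,-44,0,0],
    [15,0,0,0,-8],
    [15,0,0,0,-8.6],
    [15,0,0,0,0]
  ],
  "squeeze": 45
}}

```text
clock: 47.5
tool_pos: [0.5023, -0.2107, 0.2691]
ee_rot: [-0.001, -0.038, 0.999, 0.0]
contact_force: [-0.6, 0.4, -2.6]
gripper_width: 0.0251
```

```bash
python3 - <<'E'
from h import *
f=tilt("w28","blue")
go(*((.490*ex-.2515*ey).tolist()),.145,184.5)
for c in (235,325): print(c,[(r,f[r,c].tolist()) for r in range(190,236,5)])
E
```

```text
[(-20, 136), (-15, 149), (-10, 161), (-5, 173), (0, 185), (5, 197), (10, 209), (15, 221), (20, 233), (25, 245), (30, 253), (35, 262), (40, 271), (45, 279), (50, 288), (55, 297), (60, 307), (65, 316), (70, 326), (75, 335), (80, 345), (85, 355), (90, 365)]
colour rows (np.int64(120), np.int64(262)) torque [ 0.044  -0.0212  0.0256] F [ 0.0388  0.6166 -2.9829] w 0.0250 [ 0.5024 -0.2106  0.2694]
at [ 0.5024 -0.2106  0.2694] ang -175.73 tilt [-0.0013  0.0005 -1.    ] q6 -0.47 t 47.5 F [ 0.0388  0.6166 -2.9829] w 0.0250
-> shift [ -5.8  -2.2 124.4] roll -0.22577327708381745
235 [(190, [23, 34, 57]), (195, [16, 25, 44]), (200, [13, 28, 43]), (205, [17, 16, 40]), (210, [14, 17, 40]), (215, [17, 24, 53]), (220, [30, 34, 71]), (225, [34, 46, 83]), (230, [38, 49, 89]), (235, [35, 43, 87])]
325 [(190, [23, 37, 54]), (195, [28, 37, 58]), (200, [25, 36, 55]), (205, [14, 17, 38]), (210, [19, 18, 43]), (215, [18, 28, 74]), (220, [32, 47, 99]), (225, [33, 46, 113]), (230, [41, 57, 124]), (235, [33, 52, 121])]
```

Request:
{"fn": "arm_command", "kwargs": {
  "series": [
    [15,0,-1,20,-0.2],
    [15,-3,-1,30,0],
    [15,0,0,30,0],
    [15,-3,0,25,0],
    [15,0,0,15,0],
    [15,0,0,5,0],
    [15,0,0,3,0],
    [15,0,0,0,0]
  ],
  "squeeze": 40
}}

```text
clock: 48.55
tool_pos: [0.5094, -0.2124, 0.143]
ee_rot: [0.0, -0.04, 0.999, -0.0]
contact_force: [-0.2, 0.2, -2.7]
gripper_width: 0.0251
```

Request:
{"fn": "arm_command", "kwargs": {
  "series": [
    [15,0,0,3,0],
    [15,0,0,2,0],
    [15,0,0,2,0],
    [15,0,0,0,0]
  ],
  "squeeze": 40
}}

```text
clock: 49.05
tool_pos: [0.5089, -0.2122, 0.1351]
ee_rot: [-0.0, -0.04, 0.999, 0.0]
contact_force: [0.0, -0.5, -3.0]
gripper_width: 0.0252
```

Request:
{"fn": "arm_command", "kwargs": {
  "series": [
    [15,0,0,2,0],
    [15,0,0,1,0],
    [15,0,0,0,0]
  ],
  "squeeze": 40
}}

```text
clock: 49.42
tool_pos: [0.509, -0.2122, 0.1322]
ee_rot: [-0.0, -0.04, 0.999, 0.0]
contact_force: [0.4, -0.2, -3.5]
gripper_width: 0.0252
```

Request:
{"fn": "arm_command", "kwargs": {
  "series": [
    [15,0,0,1,0],
    [15,0,0,1,0],
    [15,0,0,0,0]
  ],
  "squeeze": 40
}}

```text
clock: 49.8
tool_pos: [0.5091, -0.2122, 0.1304]
ee_rot: [0.0, -0.04, 0.999, -0.0]
contact_force: [-0.3, -0.3, -1.6]
gripper_width: 0.0247
```

Request:
{"fn": "arm_command", "kwargs": {
  "series": [
    [15,0,0,1,0],
    [15,0,0,0,0]
  ],
  "squeeze": 40
}}

```text
clock: 50.05
tool_pos: [0.5095, -0.2123, 0.1303]
ee_rot: [0.001, -0.04, 0.999, -0.0]
contact_force: [-1.1, 1.0, 4.7]
gripper_width: 0.0251
```

Request:
{"fn": "arm_command", "kwargs": {
  "series": [
    [25.4,0,0,0,0],
    [25.6,0,0,0,0],
    [25.8,0,0,0,0],
    [26,0,0,0,0],
    [26.4,0,0,0,0],
    [28,0,0,0,0],
    [32,0,0,0,0],
    [38,0,0,0,0],
    [38,0,0,0,0]
  ],
  "squeeze": 6
}}

```text
clock: 51.18
tool_pos: [0.509, -0.2122, 0.1293]
ee_rot: [-0.0, -0.04, 0.999, -0.0]
contact_force: [-0.6, -0.7, -0.2]
gripper_width: 0.0378
```

Request:
{"fn": "arm_command", "kwargs": {
  "series": [
    [38,0,0,-15,0],
    [38,0,0,-35,0],
    [38,0,0,-50,0],
    [38,0,0,-50,0],
    [60,40,40,0,0],
    [60,40,40,0,0],
    [60,20,40,0,0],
    [60,0,0,0,0]
  ],
  "squeeze": 45
}}

```text
clock: 52.18
tool_pos: [0.3983, -0.0991, 0.2808]
ee_rot: [0.001, -0.042, 0.999, -0.0]
contact_force: [0.4, 0.1, -0.9]
gripper_width: 0.0602
```

```bash
python3 - <<'E'
from h import *
pt,ft=shot("top","t30"); p2,f2=shot("scene","s30"); pw,fw=shot("wrist","w30")
a=cv2.resize(ft[145:285,315:410,::-1],None,fx=4,fy=4,interpolation=cv2.INTER_CUBIC)
b=cv2.resize(f2[130:270,110:280,::-1],None,fx=2.4,fy=2.4,interpolation=cv2.INTER_CUBIC)
h=max(a.shape[0],b.shape[0]); pad=lambda i:cv2.copyMakeBorder(i,0,h-i.shape[0],0,0,cv2.BORDER_CONSTANT)
o=np.hstack([pad(a),pad(b)]); print(o.shape); cv2.imwrite("pics/c30.png",o)
go(.5,-.2,.2)
E
```

```text
(560, 788, 3)
at [ 0.4004 -0.1011  0.2802] ang -175.35 tilt [ 0.0018 -0.0008 -1.    ] q6 -0.33 t 52.3 F [ 0.0292  0.3956 -0.275 ] w 0.0602
-> shift [ -91.1 -106.6   80.5] roll None
```

View pics/c30.png

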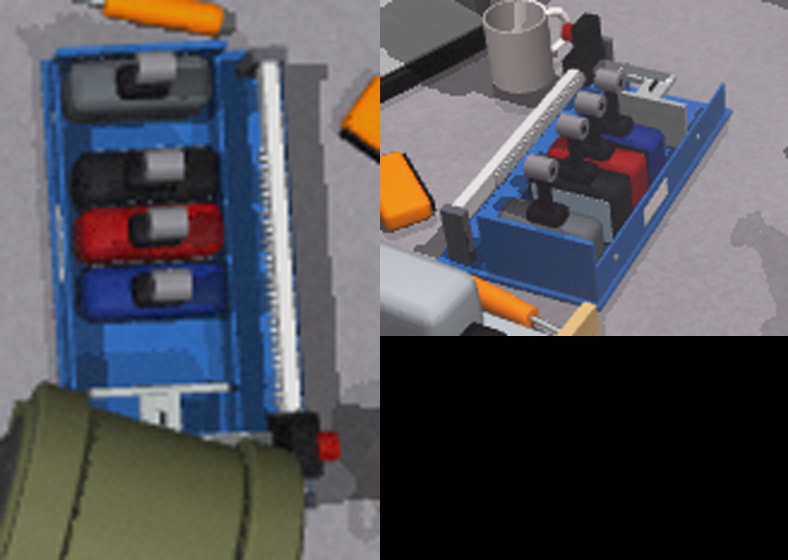

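```bash
python3 - <<'E'
from h import *
p=camera_params("top"); c=lambda u,v,z:p2w(p,(315+u/4,145+v/4),z)[:2]
for n,u,v,z in (("stock boss",155,67,.150),("black boss",164,165,.150),("red boss",169,222,.15),("blue boss",174,285,.15),("blue face bot",130,321,.012),("plate face",160,389,.072),("blk ctr",296,443,.126),("button tip",340,446,.105)):
    w=c(u,v,z); print(n,w,"s %.4f lat %.4f"%(w@ex,w@ey))
w=np.array([.4153,-.3176]); print("released grip s",w@ex,w@ey)
go(.4153,-.3176,.19,184.5)
E
```

```text
stock boss [ 0.6888 -0.1977] s 0.6712 lat -0.2511
black boss [ 0.6173 -0.2054] s 0.5993 lat -0.2532
red boss [ 0.576  -0.2097] s 0.5578 lat -0.2542
blue boss [ 0.5306 -0.214 ] s 0.5122 lat -0.2550
blue face bot [ 0.5092 -0.2022] s 0.4917 lat -0.2416
plate face [ 0.4556 -0.2176] s 0.4372 lat -0.2527
blk ctr [ 0.4193 -0.3088] s 0.3937 lat -0.3407
button tip [ 0.4173 -0.3464] s 0.3889 lat -0.3781
released grip s 0.3891011598962045 -0.3492050076494154
at [ 0.4004 -0.1011  0.2802] ang -175.35 tilt [ 0.0018 -0.0008 -1.    ] q6 -0.33 t 52.3 F [ 0.0292  0.3956 -0.275 ] w 0.0602
-> shift [   2.9 -216.9   90.4] roll 0.14908885904628733
```

Request:
{"fn": "arm_command", "kwargs": {
  "series": [
    [60,0,-50,10,0],
    [60,0,-50,10,0],
    [60,1,-50,10,0],
    [60,1,-50,20,0],
    [60,0,-17,30,0],
    [60,0,0,10,0],
    [60,0,0,0,0]
  ]
}}

```text
clock: 53.2
tool_pos: [0.4148, -0.3168, 0.1887]
ee_rot: [-0.001, -0.04, 0.999, 0.001]
contact_force: [-0.5, -0.1, 0.6]
gripper_width: 0.0603
```

```bash
python3 - <<'E'
from h import *
p,f=shot("wrist","w31"); g=f.astype(int)
m=((g[:,:,0]>120)&(g[:,:,0]>2*g[:,:,1])&(g[:,:,0]>2*g[:,:,2])).astype(np.uint8)
n,l,s,c=cv2.connectedComponentsWithStats(m)
for i in range(1,n):
    if s[i,4]>60: w=p2w(p,c[i],.105)[:2]; w2=p2w(p,(s[i,0],c[i][1]),.105)[:2]; print(s[i],c[i],w,"s %.4f lat %.4f; head lat %.4f"%(w@ex,w@ey,w2@ey))
go(.4155,-.3170,.089,184.5)
E
```

```text
[249 207  21  24 348] [258.8046 219.2557] [ 0.4179 -0.3345] s 0.3904 lat -0.3663; head lat -0.3744
at [ 0.4153 -0.3168  0.1896] ang -175.35 tilt [-0.0002  0.0004 -1.    ] q6 -0.73 t 53.2 F [ 0.4164  0.9133 -0.0528] w 0.0599
-> shift [ -0.2  -0.2 100.6] roll 0.15401399926440718
```

Request:
{"fn": "arm_command", "kwargs": {
  "series": [
    [60,-1,0,35,0],
    [60,0,0,35,0],
    [60,0,0,20,0],
    [60,0,0,10,0],
    [60,0,0,0,0],
    [40,0,0,0,0],
    [30,0,0,0,0],
    [20,0,0,0,0],
    [0,0,0,0,0],
    [0,0,0,0,0],
    [0,0,0,0,0],
    [0,0,0,0,0]
  ],
  "squeeze": 60
}}

```text
clock: 54.75
tool_pos: [0.4182, -0.3175, 0.0921]
ee_rot: [0.002, -0.041, 0.999, -0.001]
contact_force: [-0.9, 6.2, 11.7]
gripper_width: 0.0312
```

Request:
{"fn": "arm_command", "kwargs": {
  "series": [
    [0,-3,0,0,0],
    [0,-3,0,0,0],
    [0,-4,0,0,0],
    [0,0,0,0,0]
  ],
  "squeeze": 60
}}

```text
clock: 55.25
tool_pos: [0.4283, -0.3167, 0.0921]
ee_rot: [0.002, -0.041, 0.999, -0.001]
contact_force: [0.4, 5.3, 10.4]
gripper_width: 0.031
```

Request:
{"fn": "arm_command", "kwargs": {
  "series": [
    [0,-6,0,-1,0],
    [0,-6,0,-1,0],
    [0,-6,0,0,0],
    [0,-6,0,0,0],
    [0,-3,0,0,0],
    [0,-2,0,0,0],
    [0,0,0,0,0]
  ],
  "squeeze": 60
}}

```text
clock: 56.12
tool_pos: [0.4565, -0.3144, 0.0922]
ee_rot: [0.001, -0.041, 0.999, -0.001]
contact_force: [-0.4, 3.4, 5.2]
gripper_width: 0.0303
```

```bash
cat >> h.py <<'E'
def gapcheck(n):
    p,f=shot("top",n); s=env.read_state(); w=s["tool_pos"][:2]; print("tool s %.4f lat %.4f"%(w@ex,w@ey),"F",s["contact_force"],"t",s["clock"])
    g=f.astype(int)
    for lat in (-.215,-.225,-.235,-.275,-.285):
        o=[]
        for sv in np.arange(.455,.535,.003):
            P=np.append(sv*ex+lat*ey,.072); u,v=w2p(p,P); o.append(g[int(round(v)),int(round(u))].tolist())
        print(lat,[(round(float(sv),3),c) for sv,c in zip(np.arange(.455,.535,.003),o)][::2])
    return p,f
E
python3 - <<'E'
from h import *
p,f=gapcheck("t33")
E
```

```text
tool s 0.4304 lat -0.3493 F [-0.3191  2.418   4.5466] t 56.175
-0.215 [(0.455, [45, 92, 157]), (0.461, [45, 91, 157]), (0.467, [44, 94, 160]), (0.473, [82, 96, 113]), (0.479, [144, 161, 179]), (0.485, [42, 91, 157]), (0.491, [22, 40, 67]), (0.497, [29, 47, 111]), (0.503, [43, 63, 141]), (0.509, [46, 66, 142]), (0.515, [35, 59, 136]), (0.521, [32, 55, 131]), (0.527, [31, 51, 130]), (0.533, [25, 39, 101])]
-0.225 [(0.455, [42, 91, 157]), (0.461, [43, 94, 157]), (0.467, [46, 92, 159]), (0.473, [62, 73, 92]), (0.479, [178, 185, 186]), (0.485, [40, 89, 155]), (0.491, [32, 41, 67]), (0.497, [22, 41, 106]), (0.503, [43, 66, 142]), (0.509, [45, 66, 141]), (0.515, [34, 59, 138]), (0.521, [30, 53, 132]), (0.527, [25, 38, 103]), (0.533, [31, 27, 44])]
-0.235 [(0.455, [99, 122, 153]), (0.461, [129, 144, 160]), (0.467, [143, 149, 148]), (0.473, [140, 145, 146]), (0.479, [177, 186, 186]), (0.485, [47, 98, 163]), (0.491, [37, 72, 124]), (0.497, [28, 41, 103]), (0.503, [34, 50, 104]), (0.509, [23, 28, 30]), (0.515, [25, 26, 26]), (0.521, [28, 29, 33]), (0.527, [29, 44, 108]), (0.533, [30, 31, 45])]
-0.275 [(0.455, [27, 54, 91]), (0.461, [27, 54, 87]), (0.467, [38, 70, 115]), (0.473, [77, 93, 112]), (0.479, [126, 141, 161]), (0.485, [44, 94, 161]), (0.491, [26, 39, 67]), (0.497, [22, 39, 90]), (0.503, [17, 29, 57]), (0.509, [101, 98, 104]), (0.515, [120, 120, 124]), (0.521, [124, 124, 130]), (0.527, [111, 109, 115]), (0.533, [26, 43, 100])]
-0.285 [(0.455, [27, 52, 90]), (0.461, [30, 51, 92]), (0.467, [25, 54, 88]), (0.473, [52, 65, 85]), (0.479, [150, 158, 158]), (0.485, [42, 91, 159]), (0.491, [21, 36, 63]), (0.497, [21, 36, 90]), (0.503, [24, 31, 67]), (0.509, [20, 30, 66]), (0.515, [25, 31, 65]), (0.521, [18, 27, 66]), (0.527, [23, 42, 106]), (0.533, [30, 27, 43])]
```

Request:
{"fn": "arm_command", "kwargs": {
  "series": [
    [0,-3,0,0,0],
    [0,-2,0,0,0],
    [0,-2,0,0,0],
    [0,0,0,0,0]
  ],
  "squeeze": 60
}}

```text
clock: 56.68
tool_pos: [0.4634, -0.3139, 0.0922]
ee_rot: [0.001, -0.041, 0.999, -0.001]
contact_force: [0.2, 3.0, 5.3]
gripper_width: 0.0305
```

```bash
python3 - <<'E'
from h import *
p,f=shot("top","t34"); g=f.astype(int); s=env.read_state(); w=s["tool_pos"][:2]; print("tool s %.4f"%(w@ex),s["contact_force"])
for lat in (-.215,-.285):
    print(lat,[(round(float(v),3),g[tuple(np.round(w2p(p,np.append(v*ex+lat*ey,.072))).astype(int)[::-1])].tolist()) for v in np.arange(.473,.503,.003)])
E
```

```text
tool s 0.4374 [-0.7416  3.4376  4.7855]
-0.215 [(0.473, [45, 92, 158]), (0.476, [43, 91, 156]), (0.479, [59, 72, 90]), (0.482, [180, 186, 185]), (0.485, [178, 184, 186]), (0.488, [44, 91, 157]), (0.491, [23, 39, 68]), (0.494, [27, 35, 79]), (0.497, [31, 46, 110]), (0.5, [40, 55, 126]), (0.503, [43, 63, 144])]
-0.285 [(0.473, [30, 55, 88]), (0.476, [18, 48, 82]), (0.479, [45, 61, 84]), (0.482, [126, 132, 133]), (0.485, [154, 157, 160]), (0.488, [71, 108, 155]), (0.491, [25, 40, 64]), (0.494, [18, 29, 61]), (0.497, [17, 34, 86]), (0.5, [20, 37, 95]), (0.503, [26, 35, 68])]
```

Request:
{"fn": "arm_command", "kwargs": {
  "series": [
    [0,-2,0,0,0],
    [0,0,0,0,0],
    [30,0,0,0,0],
    [34,0,0,0,0],
    [40,0,0,0,0],
    [60,0,0,0,0],
    [60,0,0,0,0]
  ],
  "squeeze": 30
}}

```text
clock: 57.6
tool_pos: [0.4639, -0.3126, 0.0909]
ee_rot: [-0.0, -0.04, 0.999, 0.001]
contact_force: [-0.1, 0.1, 0.1]
gripper_width: 0.06
```

Request:
{"fn": "arm_command", "kwargs": {
  "series": [
    [60,0,0,-20,0],
    [60,0,0,-40,0],
    [60,0,0,-40,0],
    [60,0,0,0,0]
  ]
}}

```text
clock: 58.1
tool_pos: [0.466, -0.3141, 0.1946]
ee_rot: [0.002, -0.041, 0.999, -0.001]
contact_force: [0.3, -0.6, -0.2]
gripper_width: 0.0599
```

```bash
python3 - <<'E'
from h import *
p,f=shot("wrist","w35"); g=f.astype(int)
m=((g[:,:,0]>120)&(g[:,:,0]>2*g[:,:,1])&(g[:,:,0]>2*g[:,:,2])).astype(np.uint8)
n,l,s,c=cv2.connectedComponentsWithStats(m)
for i in range(1,n):
    if s[i,4]>60: w=p2w(p,c[i],.105)[:2]; a=p2w(p,(s[i,0],c[i][1]),.105)[:2]; b=p2w(p,(s[i,0]+s[i,2],c[i][1]),.105)[:2]; print(s[i],c[i],"s %.4f head lat %.4f len %.4f"%(w@ex,a@ey,(b-a)@ey))
st=env.read_state(); print(st["tool_pos"],st["contact_force"])
E
```

```text
[251 200  21  25 426] [260.6408 212.8005] s 0.4386 head lat -0.3749 len 0.0177
[407 295  18   9  83] [416.747  298.1084] s 0.5220 head lat -0.2318 len 0.0167
[ 0.465  -0.3134  0.1926] [-1.1576 -0.3055 -0.2274]
```

Request:
{"fn": "arm_command", "kwargs": {
  "series": [
    [60,0,0,-40,0],
    [60,30,40,-20,0],
    [60,30,50,0,0],
    [60,0,50,0,0],
    [60,0,40,0,0],
    [60,0,0,0,0],
    [60,0,0,0,0]
  ]
}}

```text
clock: 59.02
tool_pos: [0.3894, -0.1386, 0.2505]
ee_rot: [-0.001, -0.041, 0.999, 0.0]
contact_force: [0.4, 0.6, -0.7]
gripper_width: 0.0599
```

```bash
python3 - <<'E'
from h import *
p,f=shot("top","t36"); g=f.astype(int); o=cv2.imread("pics/t30.png")[:,:,::-1].astype(int)
d=np.abs(g-o).max(2)
print("diff rows in mirror region",[(r,int((d[r,332:372]>40).sum())) for r in range(158,232,3)])
for lat in (-.215,-.225,-.285):
    print(lat,[(round(float(v),3),g[tuple(np.round(w2p(p,np.append(v*ex+lat*ey,.072))).astype(int)[::-1])].tolist()) for v in np.arange(.473,.503,.003)])
m=((g[:,:,0]>120)&(g[:,:,0]>2*g[:,:,1])&(g[:,:,0]>2*g[:,:,2])).astype(np.uint8); m[:,:376]=0; m[:,405:]=0; m[:160]=0
ys,xs=np.nonzero(m); w=p2w(p,(xs.mean(),ys.mean()),.105)[:2]; print("button px",xs.min(),xs.max(),"s %.4f"%(w@ex))
mo=((o[:,:,0]>120)&(o[:,:,0]>2*o[:,:,1])&(o[:,:,0]>2*o[:,:,2])).astype(np.uint8); mo[:,:376]=0; mo[:,405:]=0; mo[:160]=0
ys,xs=np.nonzero(mo); print("before",xs.min(),xs.max())
# blue head: column profile
for c in (340,350,365): print(c,[(r,g[r,c].tolist(),o[r,c].tolist()) for r in range(208,232,3)])
s=env.read_state(); print(s["clock"],s["contact_force"],s["tool_pos"])
E
```

```text
diff rows in mirror region [(158, 0), (161, 0), (164, 0), (167, 0), (170, 0), (173, 0), (176, 0), (179, 0), (182, 20), (185, 10), (188, 6), (191, 0), (194, 2), (197, 24), (200, 3), (203, 2), (206, 2), (209, 4), (212, 0), (215, 0), (218, 0), (221, 0), (224, 2), (227, 36), (230, 20)]
-0.215 [(0.473, [48, 91, 156]), (0.476, [43, 91, 156]), (0.479, [49, 93, 157]), (0.482, [59, 68, 82]), (0.485, [177, 184, 181]), (0.488, [175, 181, 180]), (0.491, [16, 38, 64]), (0.494, [26, 34, 76]), (0.497, [29, 47, 108]), (0.5, [38, 56, 125]), (0.503, [37, 61, 139])]
-0.225 [(0.473, [41, 92, 155]), (0.476, [44, 92, 156]), (0.479, [47, 94, 157]), (0.482, [55, 85, 130]), (0.485, [152, 157, 155]), (0.488, [175, 182, 180]), (0.491, [29, 41, 65]), (0.494, [21, 30, 70]), (0.497, [31, 41, 107]), (0.5, [36, 53, 121]), (0.503, [46, 63, 140])]
-0.285 [(0.473, [28, 52, 88]), (0.476, [36, 68, 113]), (0.479, [34, 66, 111]), (0.482, [60, 76, 106]), (0.485, [176, 183, 181]), (0.488, [173, 179, 180]), (0.491, [29, 40, 65]), (0.494, [18, 34, 73]), (0.497, [27, 44, 108]), (0.5, [36, 55, 120]), (0.503, [36, 48, 93])]
butt
[... 291 characters left out ...]
70, 118]), (229, [37, 72, 117], [37, 72, 118])]
350 [(208, [105, 22, 22], [98, 16, 24]), (211, [30, 33, 67], [28, 33, 70]), (214, [25, 16, 26], [28, 27, 33]), (217, [37, 41, 43], [33, 33, 36]), (220, [33, 30, 32], [33, 35, 33]), (223, [27, 46, 102], [27, 42, 100]), (226, [174, 182, 180], [45, 101, 177]), (229, [174, 182, 179], [46, 103, 180])]
365 [(208, [112, 10, 10], [84, 10, 14]), (211, [23, 42, 109], [25, 41, 110]), (214, [18, 32, 86], [25, 40, 87]), (217, [34, 44, 90], [35, 44, 91]), (220, [35, 46, 90], [41, 48, 96]), (223, [16, 26, 68], [11, 27, 70]), (226, [176, 183, 181], [44, 104, 178]), (229, [36, 68, 113], [50, 104, 178])]
59.075 [ 0.5674 -0.3755  0.2352] [ 0.3895 -0.139   0.2506]
```

```bash
python3 - <<'E'
from h import *
a=cv2.imread("pics/t36.png").astype(int); o=cv2.imread("pics/t30.png").astype(int)
for c in (336,345,356,366): print(c,[(r,a[r,c].tolist(),o[r,c].tolist()) for r in range(176,204,2)])
E
```

```text
336 [(176, [88, 55, 33], [89, 51, 29]), (178, [91, 57, 33], [89, 55, 25]), (180, [91, 55, 31], [86, 51, 18]), (182, [91, 62, 37], [92, 58, 33]), (184, [37, 27, 24], [30, 28, 23]), (186, [31, 28, 30], [37, 38, 33]), (188, [41, 37, 36], [38, 38, 37]), (190, [45, 40, 39], [38, 35, 34]), (192, [47, 42, 44], [35, 32, 29]), (194, [46, 40, 44], [37, 32, 33]), (196, [27, 18, 23], [30, 27, 30]), (198, [31, 27, 57], [20, 15, 127]), (200, [23, 12, 134], [19, 17, 142]), (202, [14, 17, 141], [15, 13, 139])]
345 [(176, [115, 68, 37], [87, 56, 30]), (178, [162, 95, 46], [159, 93, 45]), (180, [161, 92, 41], [161, 94, 44]), (182, [161, 96, 46], [113, 87, 70]), (184, [21, 24, 22], [33, 29, 29]), (186, [31, 29, 28], [36, 34, 31]), (188, [35, 34, 33], [37, 37, 33]), (190, [35, 33, 30], [35, 33, 32]), (192, [27, 22, 22], [38, 31, 35]), (194, [24, 23, 21], [31, 28, 29]), (196, [66, 63, 55], [35, 31, 40]), (198, [23, 20, 112], [18, 18, 120]), (200, [25, 17, 150], [23, 22, 151]), (202, [28, 20, 152], [26, 28, 156])]
356 [(176, [179, 105, 49], [155, 91, 41]), (178, [158, 92, 41], [159, 95, 48]), (180, [157, 
[... 256 characters left out ...]
 (194, [32, 29, 27], [33, 30, 30]), (196, [77, 69, 64], [50, 47, 73]), (198, [120, 116, 117], [139, 131, 135]), (200, [149, 142, 144], [149, 143, 144]), (202, [144, 138, 141], [126, 122, 123])]
366 [(176, [156, 87, 43], [153, 88, 40]), (178, [156, 92, 40], [156, 92, 43]), (180, [157, 93, 41], [157, 91, 46]), (182, [157, 93, 43], [34, 33, 29]), (184, [94, 56, 33], [29, 29, 27]), (186, [28, 17, 19], [31, 29, 27]), (188, [30, 25, 29], [30, 30, 27]), (190, [32, 27, 24], [39, 36, 39]), (192, [29, 32, 27], [27, 28, 29]), (194, [32, 25, 24], [31, 27, 28]), (196, [32, 24, 89], [16, 12, 129]), (198, [19, 17, 144], [19, 15, 98]), (200, [18, 24, 98], [27, 28, 100]), (202, [29, 27, 101], [25, 24, 101])]
```

Request:
{"fn": "arm_command", "kwargs": {
  "series": [
    [60,0,0,0,0],
    [60,0,0,0,0],
    [60,0,0,0,0],
    [60,0,0,0,0]
  ]
}}

```text
clock: 59.58
tool_pos: [0.3897, -0.1388, 0.2513]
ee_rot: [-0.0, -0.04, 0.999, -0.0]
contact_force: [0.4, 0.2, -0.5]
gripper_width: 0.0598
```

```bash
python3 - <<'E'
from h import *
p,f=shot("top","t37"); a=cv2.imread("pics/t36.png")[:,:,::-1].astype(int); g=f.astype(int)
print("moved px since last:",int((np.abs(g-a).max(2)[155:235,325:400]>45).sum()))
# boss (grey, light, unsaturated) centres at z .15 and head-line centres
m=((g.min(2)>85)&((g.max(2)-g.min(2))<22)).astype(np.uint8); m[:155]=0; m[224:]=0; m[:,:345]=0; m[:,366:]=0
n,l,s,c=cv2.connectedComponentsWithStats(m)
for i in range(1,n):
    if s[i,4]>20: w=p2w(p,c[i],.150)[:2]; print(s[i].tolist(),c[i].round(1),"boss s %.4f lat %.4f"%(w@ex,w@ey))
# expected top-view rows of a vertical head (rear bottom edge, front top edge) for each boss s
for nm,sv in (("stock",.671),("black",.596),("red",.557),("blue",.512)):
    print(nm,"vertical head rows front-top %.1f rear-top %.1f rear-bottom %.1f"%tuple(w2p(p,np.append((sv+o)*ex-.235*ey,z))[1] for o,z in ((.021,.078),(-.021,.078),(-.021,.008))))
E
```

```text
moved px since last: 0
[349, 158, 16, 7, 71] [354.5 161. ] boss s 0.6734 lat -0.2536
[349, 183, 9, 8, 69] [353.  186.6] boss s 0.5989 lat -0.2446
[352, 197, 10, 8, 65] [356.5 200.9] boss s 0.5568 lat -0.2521
[353, 212, 10, 8, 68] [357.8 215.6] boss s 0.5140 lat -0.2531
stock vertical head rows front-top 159.7 rear-top 173.2 rear-bottom 176.6
black vertical head rows front-top 183.8 rear-top 197.4 rear-bottom 199.6
red vertical head rows front-top 196.5 rear-top 210.1 rear-bottom 211.7
blue vertical head rows front-top 211.1 rear-top 224.8 rear-bottom 225.6
```

```bash
python3 - <<'E'
from station import env
print(env.job_done(), env.read_state()["clock"])
E
```

```text
the job is handed in; nothing more can be done
the job is handed in; nothing more can be done
```

I filed all three coloured mirrors that were there (black, red, blue; white was absent) behind the grey one, and handed the job in at about 60 s. All four stand head down, arm up, with the glass towards the end plate.

**Follower:** I drew it back about 19 cm with the release held in, then slid it up behind the blue mirror and let go.

**Last checks** (top and wrist camera, worked out from pixels without viewing a picture):
- **Mirrors:** the head and boss positions fit upright mirrors, the bosses are 1–6 mm from the centre line, and nothing moved between the last two frames.
- **Follower:** its plate is about 1–5 mm behind the blue head. The button looks as far out as when the follower was locked before, though a wrist pixel is about 0.8 mm, so a very small remainder would not show.
- **Robot:** the gripper is open, clear of everything and reads no contact force.

**What disagreed or went less well:**
- **Easing the grip:** lowering the squeeze alone did not start the swing, so I let the fingers open by tenths of a millimetre.
- **Black mirror:** it hung about 10° past vertical and was set down there with about 30 N pressing on it. Standing up on release, it ended about 25 mm further back than aimed, so there is a gap of about 3 cm to the grey one. Between later pictures it also moved a few millimetres and turned slightly, probably from the announced knock. It stayed upright.
- **Button width:** the closed fingers read 30–31 mm on the button instead of 28 mm, yet the follower ran free with almost no force.

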